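# Set out worktop samples on a snap-open stand

### The arm

A 6-joint arm with a two-finger parallel gripper is mounted at the origin on the work surface. World frame = base frame: x ahead of the robot, y to its left, z up, the work surface at z = 0. Lengths are in m, angles in rad, forces in N, time in s.
With the tool pointing down it reaches from about 0.35 to 0.975 m from the base axis. Payload 4.9 kg.
Tool frame: the origin (TCP) lies at the very end of the fingers, on their centre line; the grasp point (between the pads) lies 19 mm behind it; z points along the fingers, y is the line along which they close (so a half turn about z gives the same grasp; the last joint's range is limited). The gripper opens to 85 mm and grips with 20 to 120 N. Pads are 22 mm wide; open, the fingers measure 114 mm over their backs; the gripper's body (76 mm by 85 mm) begins 54 mm behind the grasp point. The pads swing forward as they close: fully open they stand 13 mm farther back than shut.
Start: joints at [1.209, 0.053, 1.613, -0, 1.476, -0.119], TCP at [0.15, 0.607, 0.231] pointing down, gripper open.
Joint ranges: [-3.01, 3.01], [-1.01, 2.22], [0.06, 2.58], [-1.02, 4.17], [0.09, 2.62], [-3.14, 3.14]. Speed limits (rad/s): [2.57, 2.57, 3.14, 3.14, 3.14, 3.14].

### API

Orientations are given as a unit quaternion [w, x, y, z].
In Python, from plant import * gives the robot as it stands.
- The arm moves only by the tool jog_arm, never from a script. Its argument "moves" is a list that holds one entry, the list of rows, each a list of 7 numbers: the finger opening in cm, from 0 to 8.54, then the shift along the tool's x, y, z in cm, then the turn, a rotation vector about the tool's x, y, z in rad. A call has 1 to 20 rows; each row shifts and turns the commanded pose from where the row before left it, along the tool's axes as they then stand; what a row does not reach is not made up. A row lasts 1/12 s, in which the tool goes at most 41.7 mm and 7.16 degrees, less where a joint would pass 70% of its speed; a pose out of reach is approached as far as the arm can. A call is refused whole if a number of a shift passes 4.17 or a number of a turn 0.125, either way. A call with a gripper value outside its range is refused whole. The fingers move at their own pace and stop on an object; the grip force is fixed at half the most. Time passes only in rows, so rows that do not move let the fingers close. It gives the time, the measured TCP pose, the force, the opening and the grip force at its end, in the units of the state.
- state(): the state, without advancing time (a new reading comes with each control period).
- grab_frame(name): name is "scene" or "top"; returns a dict with "color" (420x560x3 uint8, blue, green, red), "depth" (420x560 float32, m along the optical axis (not along the pixel's ray), 0 where there is no reading), "fx", "fy", "cx", "cy" (pixels), "R" (3x3) and "t" (3): a world point X has camera coordinates R X + t. Camera axes: x right, y down, z forward; pixel columns grow to the right and rows downward; lengths in m; the calibration is good to about 2 mm. A picture is of the moment at which its call begins.
- job_done(): hands the job in; it is judged then, once.
Trained networks look in a picture, given as the dict that the camera call returned (one of the last four; its "shot" number tells which), for a name from the list of things; names that differ only in an ending like _2 or _b are one class to them, and where a whole thing is asked for, a point or a joint stands for the part that bears it (a point fixed in the world has none). Each returns a list of dicts, best first, with "p" (0 to 1); they miss things now and then, are a little off and sometimes report something else, mostly with a low value. They report only what shows in the picture. A call takes as long as a camera call. They do not tell look-alikes from the thing itself.
- recognise(name, picture): "rect" ([centre column, centre row, width, height] in pixels, round what is visible of it).
- regions_of(name, picture): "pixels" (420x560 bool, what is visible of it) and "rect" ([centre column, centre row, width, height] in pixels, round what is visible of it).
The state is a dict: "time": time; "joint_pos": joint angles; "joint_vel": joint speeds; "joint_efforts": joint torques, N m; "tool_pos": TCP position; "tool_rot": TCP orientation; "contact_force": force on the tool from outside, world axes, zero at the start; "ft_torque": the same for the moment, N m; "gripper_width": opening from 0.0 (shut) to 1.0 (fully open); "grasp_force": force on a finger pad.
Only numpy, scipy, OpenCV 4.12 (cv2) and the standard library are available. Lean on these libraries where they do the work, as an engineer would, in place of code of your own. Each camera call takes 0.05 s, during which the arm holds its last target. There are 200 camera calls.

### The job

Set out the worktop samples for a client: first put every roll of masking tape that lies on the folded presentation stand over the upright spindle, right down, and only then lift the stand's hinged panel by its black grip until it snaps open and stays. Lay every sample block flat on the open sloping panel, above the lip at its foot, side by side with the long side running up the slope. Switch the light bar on by flipping the toggle bat over to the end of its box where the conduit enters, and do not disturb the geometry box, glass cube, pencil or clip.

Things in the scene. Friction and masses are not known exactly. Their poses are not given: they have to be found in the camera images.
- stand: fixed aluminium base of the folding presentation stand, 220 mm (x) by 310 mm (y) by 6 mm, with two cheek plates 32 mm high at the hinge end (over all 340 mm wide at the springs). Origin on the desk, 15 mm beyond the middle of the base plate towards +x; +x points from the hinge end to the end with the black grip, roughly towards the robot
- panel (a joint): angle of the stand's hinged panel (rad): 0 folded flat, 0.52 open (a 30 degree slope, hinge side low). An over-centre spring pulls it to the nearer stop: folded, it takes about 12 N of lift at the grip, falling to nothing at the dead centre near 0.27 rad (0.30 loaded), past which it snaps open and stays; over about 10 N pressed high on the open panel snaps it shut
- panel_hinge (a point): middle of the hinge axis, 20 mm above the desk, 85 mm from the stand's origin towards its -x; axes as the stand's (fixed)
- panel_face (a point): point on the upper face of the panel, at the middle of the lip's inner edge; moves with the panel: x up the slope (away from the hinge), y along the lip, z out of the face. It lies 10 mm from the hinge axis along the panel and 3 mm above it. The face runs from x = 0 to 170 mm and y = -153 to 153 mm; the lip at its foot stands 15 mm above the face
- panel_grip (a point): middle of the black plastic grip block on the panel's free edge, 205 mm from the hinge axis; moves with the panel (axes as panel_face). Block 40 mm wide (y), 20 mm thick (z), standing 48 mm out from the panel edge with only the desk under it: pinch it by its two y sides from above. Folded, its middle is 22 mm above the desk
- bat (a joint): angle of the light switch's toggle bat (rad): 0 off, leaning to the box's -x end; 0.70 on, leaning to the +x end, where the conduit enters. An over-centre spring snaps it to the nearer stop (dead centre 0.35, 0.35 rad either side of upright); about 5 N at the tip to start it
- switchbox: fixed grey steel switch box, 90 mm (x) by 60 mm (y) by 40 mm high, with a 20 mm steel conduit running out of its +x end and down into the desk within 50 mm; origin on the desk under its centre
- bat_pivot (a point): pivot of the bat, on the centre of the box top, 42 mm above the desk; axes as the box's
- bat_tip (a point): point on the bat's middle line 34 mm from the pivot, moves with it; the steel bat is 38 mm long, 12 mm thick at the tip
- spindle: fixed tape spindle: round wooden foot 84 mm in diameter and 14 mm high, with a bare steel shaft 18 mm in diameter upright on its centre, 92 mm long, its top 10 mm tapered; origin on the desk under its centre
- spindle_foot (a point): on the shaft's axis at the top face of the foot, 14 mm above the desk; z up
- spindle_top (a point): top end of the shaft, 106 mm above the desk
- roll1: roll of masking tape, 60 mm outer diameter, 27 mm bore, 25 mm wide, about 70 g, lying flat on the folded panel at the start; origin at the centre of its underside, z along its axis. May be absent.
- roll2: roll of masking tape, 60 mm outer diameter, 27 mm bore, 25 mm wide, about 70 g, lying flat on the folded panel at the start; origin at the centre of its underside, z along its axis. May be absent.
- roll3: roll of masking tape, 60 mm outer diameter, 27 mm bore, 25 mm wide, about 70 g, lying flat on the folded panel at the start; origin at the centre of its underside, z along its axis. May be absent.
- sample1: worktop sample block (marble), 110 mm (x) by 45 mm (y) by 16 mm (z), about 120 g; origin at the centre of the block, which lies flat on the desk at the start. May be absent.
- sample2: worktop sample block (dark wood), 110 mm (x) by 45 mm (y) by 16 mm (z), about 120 g; origin at the centre of the block, which lies flat on the desk at the start. May be absent.
- sample3: worktop sample block (grey stone), 110 mm (x) by 45 mm (y) by 16 mm (z), about 120 g; origin at the centre of the block, which lies flat on the desk at the start. May be absent.
- sample4: worktop sample block (birch plywood), 110 mm (x) by 45 mm (y) by 16 mm (z), about 120 g; origin at the centre of the block, which lies flat on the desk at the start. May be absent.
- geobox: bystander: red plastic geometry set box with sliding lid, 200 by 70 by 24 mm; origin under its centre
- glasscube: bystander: glass cube, 60 mm; origin under its centre
- pencil: bystander: black mechanical pencil, 150 mm long, 9 mm thick, lying along its x; origin on the desk at its middle
- clip: bystander: empty aluminium clip, 56 by 70 mm, 24 mm high; origin under its jaw plate
Mind the look-alikes: they are no part of the job. Leave any blue, orange or purple look-alike of the spindle alone.

How it is judged:
By the outcome, as a careful person would: the job done as asked, in the order asked, and still so for the second after the job is handed in, with the robot touching nothing.
Of roll1, roll2, roll3 only 2 to 3 are there at a start; the rules pass over those that are not, and their reading is None.
Of sample1, sample2, sample3, sample4 only 3 to 4 are there at a start; the rules pass over those that are not, and their reading is None.
At some moment in a run one of roll1, roll2, roll3, sample1, sample2, sample3, sample4 may be knocked a few centimetres aside while the robot is not near it.
Once in a run the grip may slacken for a moment while it holds something.
It also fails if it takes over 210 s, if anything falls off the work surface, if the arm or the gripper's body presses on something with over 40 N, if the wrist force passes 120 N, or if a joint passes its speed limit or range.

## Working session

There is one attempt and no reset: what is moved stays moved. The work goes in short steps, Python scripts to look and compute and a tool call to move; the robot and the scene stay as the last step left them, time stands still between calls to the robot, and variables do not carry over. Pictures are saved under pics/ and viewed, at most 14 in all, crops included, and the job is handed in when it is done.

Besides the shell and the picture viewer there is one more tool, called after "Request:" as name([rows], argument=value, ...), one row to a line, values as JSON. jog_arm: Moves the arm, as the interface text tells. Its arguments: {"type":"object","properties":{"moves":{"type":"array"}},"required":["moves"]}

```bash
ls; mkdir -p pics; python3 - <<'E'
from plant import *
import cv2
s=state();print(s)
for n in("scene","top"):
    f=grab_frame(n);cv2.imwrite(f"pics/{n}0.png",f["color"]);print(n,f["fx"],f["fy"],f["cx"],f["cy"],f["R"],f["t"])
E
```

```text
pics
{'time': 0.0, 'joint_pos': array([ 1.20899345e+00,  5.33526979e-02,  1.61429204e+00, -2.60713816e-05,
        1.47597784e+00, -1.19002417e-01]), 'joint_vel': array([ 1.54228134e-04, -1.40570320e-03, -2.06507337e-05,  6.00646189e-04,
       -4.71735591e-04, -2.80430074e-04]), 'joint_efforts': array([ 2.62727852e-03, -3.93672502e+01, -3.70187473e+01,  5.53565189e-05,
        6.78362310e-03,  1.02606222e-06]), 'tool_pos': array([0.15005192, 0.60608473, 0.23006676]), 'tool_rot': array([-2.29053309e-04,  1.21100950e-01,  9.92639678e-01, -9.88863202e-04]), 'contact_force': array([-0.20212656,  0.23287815,  0.43911541]), 'ft_torque': array([-0.00950196,  0.04333714, -0.04840537]), 'grasp_force': 0.0, 'gripper_width': 1.0001097568489197}
scene 432.29971597724676 432.29971597724676 279.45922533958344 211.14797433584235 [[-0.4458343   0.89501006 -0.01373966]
 [ 0.62934857  0.30251052 -0.71582663]
 [-0.63651564 -0.3277871  -0.69814286]] [ 0.22473077 -0.32209475  1.60771166]
top 387.4401264792862 387.4401264792862 285.4412443662402 209.44734194549844 [[ 0.02418464 -0.99970616 -0.00164158]
 [-0.99288688 -0.02382812 -0.11665279]
 [ 0.1165794   0.00445111 -0.9931714 ]] [0.03708368 0.6132823  1.24105633]
```

View pics/scene0.png

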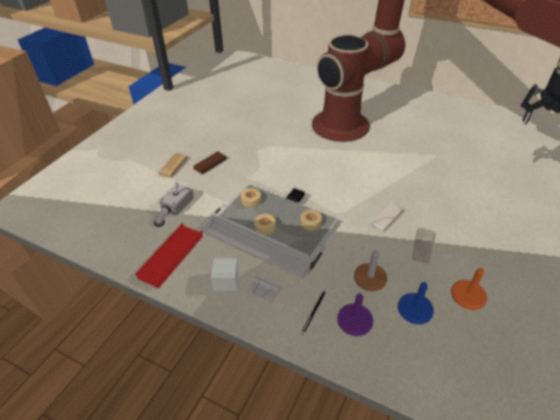

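View pics/top0.png

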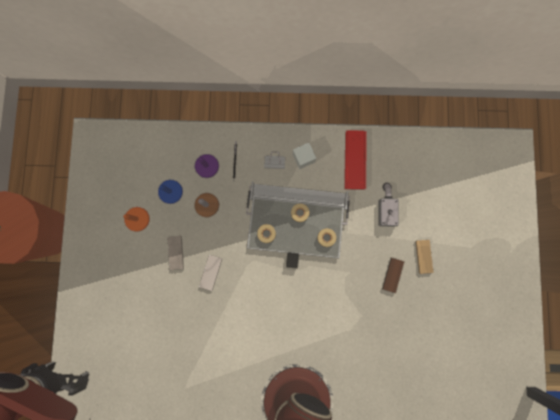

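The overview shows three rolls on the folded panel and four samples: marble at top (210,273), grey stone (175,253), dark wood (393,275) and birch (425,256). The real spindle, with the wooden foot, is at (206,205). The switch box is at (389,212), with its conduit on the far side, away from the robot.

```bash
cat > vis.py <<'E'
from plant import *
import numpy as np, cv2
from scipy.spatial.transform import Rotation as Rn
def world(f,mask):
    v,u=np.nonzero(mask&(f["depth"]>0)); z=f["depth"][v,u]
    c=np.c_[(u-f["cx"])/f["fx"]*z,(v-f["cy"])/f["fy"]*z,z]
    return (c-f["t"])@f["R"]
def ray(f,u,v,h):   # pixel -> world point at height h
    d=np.array([(u-f["cx"])/f["fx"],(v-f["cy"])/f["fy"],1])@f["R"]; o=-f["t"]@f["R"]
    return o+d*(h-o[2])/d[2]
def maskrect(f,m,h): # centre, sizes, yaw of long side from silhouette projected at height h
    v,u=np.nonzero(m); P=np.array([ray(f,a,b,h)[:2] for a,b in zip(u,v)])*1000
    (c,s,a)=cv2.minAreaRect(P.astype(np.float32))
    if s[0]<s[1]: s=s[::-1]; a+=90
    return np.round(c,1),np.round(s,1),round((a+90)%180-90,1)
def find(name,f,h,pmin=.3):
    out=[]
    for r in regions_of(name,f):
        if r["p"]<pmin or r["pixels"].sum()<15: continue
        P=world(f,r["pixels"]); top=P[np.abs(P[:,2]-h)<.008]
        out.append((round(r["p"],2),np.round(r["rect"]),len(P),np.round(np.median(P,0)*1000,1),
          np.round(np.median(top,0)*1000,1) if len(top) else None, maskrect(f,r["pixels"],h)))
    return out
def go(p,yaw=None,q=None): # print tool shift (cm) and turn to reach TCP p (m); yaw = world dir of tool y
    s=state(); R0=Rn.from_quat(np.roll(s["tool_rot"],-1))
    print("shift cm",np.round(R0.inv().apply(np.array(p)-s["tool_pos"])*100,2))
E
python3 - <<'E'
from vis import *
for n in("top","scene"):
    f=grab_frame(n); print(n)
    for k,h in (("roll1",.048),("sample1",.016),("sample2",.016),("sample3",.016),("sample4",.016),("spindle",.014),("stand",.03),("panel",.023),("panel_grip",.032),("switchbox",.04),("bat",.07),("geobox",.024)):
        for o in find(k,f,h): print(k,*o)
E
```

```text
top
roll1 0.73 [330. 237.  21.  18.] 241 [523.7 -84.8  47.5] [523.7 -84.6  47.8] (array([522.7, -83.3]), array([55.1, 55.1]), 0.8)
roll1 0.71 [266. 233.  20.  20.] 279 [532.9 117.1  46.6] [532.  113.3  47.6] (array([531.6, 115.4]), array([62.1, 59.4]), 46.5)
roll1 0.51 [299. 213.  14.  16.] 249 [603.3   7.9  47.1] [603.2   4.6  47.6] (array([601.9,   7.3]), array([58.8, 55.8]), -88.6)
sample1 0.84 [390. 277.  20.  36.] 495 [ 406.5 -305.4   15.5] [ 406.5 -306.    15.7] (array([ 406.7, -305.2]), array([110.8,  49.2]), -16.3)
sample1 0.69 [212. 274.  19.  34.] 474 [401.7 294.2  16.2] [401.5 294.3  16.2] (array([401.3, 294.3]), array([109.3,  47.1]), -16.0)
sample1 0.63 [427. 260.  14.  35.] 455 [ 470.5 -409.1   15.2] [ 470.5 -409.2   15.2] (array([ 470.1, -409.2]), array([108.6,  47.3]), 4.9)
sample1 0.6 [178. 252.  11.  34.] 455 [464.2 411.9  16. ] [464.4 412.8  16. ] (array([463.4, 412.8]), array([108.6,  47.5]), 7.3)
sample2 0.84 [390. 277.  20.  36.] 495 [ 406.5 -305.4   15.5] [ 406.5 -306.    15.7] (array([ 406.7, -305.2]), array([110.8,  49.2]), -16.3)
sample2 0.69 [212. 274.  19.
[... 7025 characters left out ...]
(array([ 659.1, -276.2]), array([174.8,  86.2]), 0.6)
switchbox 0.72 [172. 164.  27.  24.] 395 [ 478.9 -404.8   13.3] None (array([ 504.6, -379.6]), array([118.3,  59. ]), 3.0)
switchbox 0.59 [263. 292.  29.  22.] 468 [783.9  96.3   9.6] None (array([802.4, 105.9]), array([72.3, 47.2]), 88.5)
bat 0.37 [174. 205.  38.  44.] 846 [ 637.6 -280.3   33. ] [ 608.6 -285.9   70.2] (array([ 682.3, -245. ]), array([174.3,  84.1]), 4.9)
geobox 0.65 [170. 256.  69.  65.] 1934 [ 806.1 -175.5   19.3] [ 806.8 -180.2   19.9] (array([ 799.8, -172.9]), array([210.2,  86.4]), -1.3)
geobox 0.53 [270. 231. 133.  98.] 6275 [617.   35.3  21. ] [577.3  39.5  22. ] (array([566.2,  20.3]), array([342.5, 292.3]), 86.1)
```

```bash
cat >> vis.py <<'E'
def circ(P):
    P=P[:,:2]*1000
    h=cv2.convexHull(P.astype(np.float32))[:,0]
    A=np.c_[2*h,np.ones(len(h))]; x=np.linalg.lstsq(A,(h**2).sum(1),rcond=None)[0]
    return np.round(x[:2],1),round(float(np.sqrt(x[2]+x[:2]@x[:2])),1)
def rolls(f,zt=.048,pmin=.3):
    for r in regions_of("roll1",f):
        if r["p"]<pmin: continue
        P=world(f,r["pixels"]); T=P[P[:,2]>np.percentile(P[:,2],80)-.003]
        v,u=np.nonzero(r["pixels"]); S=np.array([ray(f,a,b,zt) for a,b in zip(u,v)])
        print("roll",round(r["p"],2),r["rect"][:2],"circ",circ(T),"sil",circ(S),"z",np.round(np.percentile(P[:,2]*1000,[50,90]),1))
def shaft(f,uv):
    for r in regions_of("spindle",f):
        if np.hypot(*(np.array(r["rect"][:2])-uv))>20: continue
        P=world(f,r["pixels"]); F=P[np.abs(P[:,2]-.014)<.003]
        print("foot",circ(F))
        for a,b in((.03,.055),(.055,.08),(.08,.11)):
            H=P[(P[:,2]>a)&(P[:,2]<b)]
            if len(H): print(" shaft",a,len(H),np.round(np.median(H,0)*1000,1))
        break
E
python3 - <<'E'
from vis import *
for n,uv in(("top",(206,204)),("scene",(368,274))):
    f=grab_frame(n); print(n); rolls(f); shaft(f,uv)
    P=world(f,np.ones((420,560),bool)).reshape(-1,3)
    if n=="top":
        full=f["depth"]>0
    M=np.zeros((420,560),bool)
    if n=="top": M[245:275,280:310]=1
    else: M[180:210,280:310]=1
    D=(f["color"].max(2)<45)&M
    P=world(f,D); G=P[P[:,2]>.027]; print("grip",len(P),np.round(np.median(P,0)*1000,1),maskrect(f,D,.032),np.round(np.median(G,0)*1000,1))
    M[:]=0
    if n=="top": M[165:235,375:410]=1
    else: M[175:235,150:200]=1
    P=world(f,M); B=P[np.abs(P[:,2]-.041)<.003]
    print("box",cv2.minAreaRect((B[:,:2]*1000).astype(np.float32)),len(B)); H=P[P[:,2]>.05]; print("bat",len(H),np.round(H[np.argsort(H[:,2])][::max(1,len(H)//8)]*1000))
    # stand edge: lip / cheek line
E
python3 - <<'E'
import cv2
a=cv2.imread("pics/top0.png")[150:280,180:420];cv2.imwrite("pics/c1.png",cv2.resize(a,None,fx=3.3,fy=3.3,interpolation=cv2.INTER_CUBIC))
E
```

```text
top
roll 0.48 [298.5, 213.8] circ (array([603.3,   4.8]), 27.0) sil (array([602.6,   5.2]), 27.7) z [47.6 50.6]
roll 0.47 [267.8, 234.1] circ (array([532.1, 112.1]), 28.4) sil (array([531.9, 111.4]), 28.8) z [47.4 51.1]
roll 0.47 [327.2, 236.8] circ (array([522.3, -82.7]), 27.4) sil (array([521.9, -82.1]), 27.9) z [47.6 50.5]
  return _methods._mean(a, axis=axis, dtype=dtype,
  ret = um.true_divide(
Traceback (most recent call last):
  File "vis.py", line 13, in maskrect
    (c,s,a)=cv2.minAreaRect(P.astype(np.float32))
            ~~~~~~~~~~~~~~~^^^^^^^^^^^^^^^^^^^^^^
cv2.error: OpenCV(4.12.0) /io/opencv/modules/imgproc/src/convhull.cpp:143: error: (-215:Assertion failed) total >= 0 && (depth == CV_32F || depth == CV_32S) in function 'convexHull'
```

View pics/c1.png

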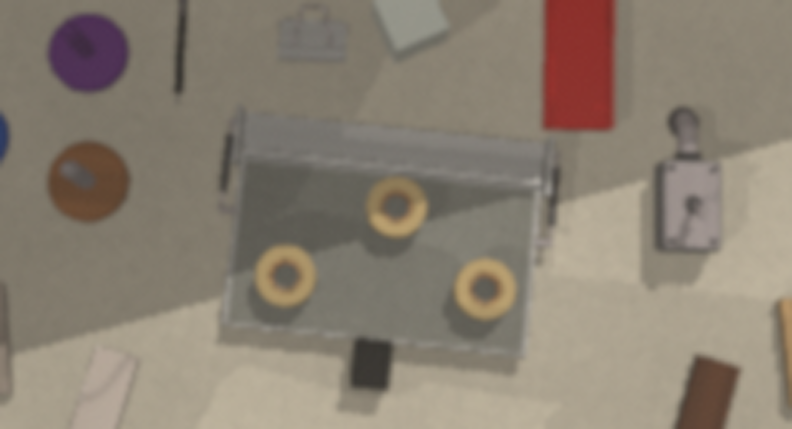

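The crop shows the rolls at (397,207), (285,275) and (485,288), the black grip at (371,364), and the bat leaning towards the robot. The conduit is on the far end of the box.

```bash
cat > m.py <<'E'
from vis import *
for n,uv in(("top",(206,204)),("scene",(368,274))):
    f=grab_frame(n); print(n,"cam",np.round(-f["t"]@f["R"],3)); shaft(f,uv)
    M=np.zeros((420,560),bool)
    if n=="top": M[250:272,284:302]=1
    else: M[184:206,284:308]=1
    D=(f["color"].max(2)<75)&M
    P=world(f,D); G=P[P[:,2]>.027]; print("grip",len(P),len(G),np.round(np.median(P,0)*1000,1),maskrect(f,D,.032),np.round(np.median(G,0)*1000,1),cv2.minAreaRect((G[:,:2]*1000).astype(np.float32)))
    M[:]=0
    if n=="top": M[165:235,375:410]=1
    else: M[175:235,150:200]=1
    P=world(f,M); B=P[np.abs(P[:,2]-.041)<.003]
    print("box",cv2.minAreaRect((B[:,:2]*1000).astype(np.float32)),len(B)); H=P[P[:,2]>.05]; print("bat",len(H),np.round(H[np.argsort(H[:,2])][::max(1,len(H)//6)]*1000).tolist())
    r=regions_of("panel",f)[0]; P=world(f,r["pixels"]); F=P[np.abs(P[:,2]-.023)<.004]
    print("face",cv2.minAreaRect((F[:,:2]*1000).astype(np.float32)))
E
python3 m.py
```

```text
top cam [0.463 0.046 1.304]
foot (array([625. , 317.7]), 39.5)
 shaft 0.03 11 [621.5 312.7  37.6]
 shaft 0.055 10 [621.6 312.3  66.9]
 shaft 0.08 32 [624.  316.5  99.6]
grip 138 134 [447.8  26.7  31.7] (array([449.1,  26.5]), array([42. , 32.6]), 1.4) [447.8  26.9  31.8] ((449.0936584472656, 26.50730323791504), (42.11130142211914, 32.653743743896484), 1.2490637302398682)
box ((611.5003662109375, -288.45294189453125), (59.47716522216797, 86.9543685913086), 89.57821655273438) 349
bat 17 [[610.0, -285.0, 50.0], [609.0, -286.0, 58.0], [605.0, -284.0, 68.0], [605.0, -286.0, 70.0], [598.0, -286.0, 72.0], [598.0, -292.0, 75.0], [601.0, -291.0, 78.0], [601.0, -294.0, 79.0], [604.0, -287.0, 79.0]]
face ((536.1032104492188, 20.350128173828125), (314.17041015625, 210.6645050048828), 85.4111099243164)
scene cam [1.326 0.423 0.895]
foot (array([630.7, 320.2]), 39.3)
 shaft 0.03 46 [635.3 320.4  43. ]
 shaft 0.055 44 [635.7 320.7  66.4]
 shaft 0.08 59 [633.8 319.3  95.6]
grip 151 122 [456.2  30.   29.5] (array([458. ,  32.1]), array([49. , 41.4]), -5.8) [455.9  28.2  30. ] ((454.1886291503906, 28.422191619873047), (34.86142349243164, 46.0035400390625), 86.14179992675781)
box ((616.52197265625, -286.4911193847656), (58.79301452636719, 89.35812377929688), 87.00182342529297) 279
bat 37 [[612.0, -287.0, 50.0], [607.0, -287.0, 54.0], [606.0, -285.0, 62.0], [613.0, -290.0, 65.0], [611.0, -291.0, 71.0], [609.0, -288.0, 74.0], [609.0, -291.0, 77.0]]
face ((541.721923828125, 20.256195068359375), (322.25311279296875, 226.44613647460938), 85.14965057373047)
```

Request:
jog_arm([
  [[8.54, 0, 0, 0, 0, 0, -0.1215], [8.54, 0, 0, 0, 0, 0, -0.1215], [8.54, -2.12, -2.74, 0.5, 0, 0, 0], [8.54, -2.12, -2.74, 0.5, 0, 0, 0], [8.54, -2.12, -2.74, 0.5, 0, 0, 0], [8.54, -2.12, -2.74, 0.5, 0, 0, 0], [8.54, -2.12, -2.74, 0.5, 0, 0, 0], [8.54, -2.12, -2.74, 0.5, 0, 0, 0], [8.54, -2.12, -2.74, 0.5, 0, 0, 0], [8.54, -2.12, -2.74, 0.5, 0, 0, 0], [8.54, -2.12, -2.74, 0.5, 0, 0, 0], [8.54, -2.12, -2.74, 0.5, 0, 0, 0], [8.54, -2.12, -2.74, 0.5, 0, 0, 0], [8.54, -2.12, -2.74, 0.5, 0, 0, 0], [8.54, -2.12, -2.74, 0.5, 0, 0, 0], [8.54, -2.12, -2.74, 0.5, 0, 0, 0], [8.54, -2.12, -2.74, 0.5, 0, 0, 0], [8.54, -2.12, -2.74, 0.5, 0, 0, 0], [8.54, -2.12, -2.74, 0.5, 0, 0, 0], [8.54, -2.12, -2.74, 0.5, 0, 0, 0]],
])

```text
time: 3.52
tool_pos: [0.5329, 0.1119, 0.1413]
tool_rot: [0.0, 0.0, 1.0, 0.0]
contact_force: [-0.0, 0.5, 0.2]
gripper_width: 0.997
grasp_force: 0.0
```

Request:
jog_arm([
  [[8.54, 0, 0, 3.5, 0, 0, 0], [8.54, 0, 0, 3.5, 0, 0, 0], [8.54, 0, 0, 3.0, 0, 0, 0], [8.54, 0, 0, 1.3, 0, 0, 0], [8.54, 0, 0, 0, 0, 0, 0], [4, 0, 0, 0, 0, 0, 0], [4, 0, 0, 0, 0, 0, 0], [4, 0, 0, 0, 0, 0, 0], [4, 0, 0, 0, 0, 0, 0], [4, 0, 0, 0, 0, 0, 0], [4, 0, 0, 0, 0, 0, 0], [4, 0, 0, 0, 0, 0, 0], [4, 0, 0, 0, 0, 0, 0]],
])

```text
time: 4.6
tool_pos: [0.5346, 0.1139, 0.0317]
tool_rot: [0.003, -0.0, 1.0, 0.0]
contact_force: [-1.7, 0.3, 6.5]
gripper_width: 0.687
grasp_force: 64.9
```

Request:
jog_arm([
  [[4, 0, 0, -2, 0, 0, 0], [4, 0, 0, -3.5, 0, 0, 0], [4, 0, 0, -3.5, 0, 0, 0], [4, 0, 0, -3, 0, 0, 0], [4, -1.5, 3.4, 0, 0, 0, 0], [4, -1.5, 3.4, 0, 0, 0, 0], [4, -1.5, 3.4, 0, 0, 0, 0], [4, -1.5, 3.4, 0, 0, 0, 0], [4, -1.5, 3.4, 0, 0, 0, 0], [4, -1.5, 3.4, 0, 0, 0, 0], [4, 0, 0, 0, 0, 0, 0], [4, 0, 0, 0, 0, 0, 0]],
])

```text
time: 5.6
tool_pos: [0.6221, 0.3193, 0.1484]
tool_rot: [0.0, -0.001, 1.0, -0.0]
contact_force: [-0.6, -1.1, -1.2]
gripper_width: 0.687
grasp_force: 64.8
```

```bash
python3 - <<'E'
from vis import *
print(state()["tool_pos"])
for n in("top","scene"):
    f=grab_frame(n);rolls(f,.155)
    cv2.imwrite(f"pics/s_{n}.png",f["color"])
a=cv2.imread("pics/s_top.png")[150:250,150:270];b=cv2.imread("pics/s_scene.png")[190:310,310:430]
c=np.hstack([cv2.resize(a,(396,396),interpolation=2),cv2.resize(b,(396,396),interpolation=2)]);cv2.imwrite("pics/c2.png",c)
E
```

```text
[0.62205856 0.31934282 0.14835117]
roll 0.68 [299.9, 212.6] circ (array([601.4,   5.7]), 26.6) sil (array([589.7,   9.3]), 24.4) z [47.9 51.4]
roll 0.6 [326.9, 237.4] circ (array([523.5, -83.7]), 28.3) sil (array([518.7, -72.4]), 26.2) z [47.5 50.8]
roll 0.92 [378.5, 238.8] circ (array([623.5, 317.6]), 29.7) sil (array([625.3, 318. ]), 36.2) z [161.5 164.4]
roll 0.79 [264.0, 222.1] circ (array([607. ,   5.7]), 30.2) sil (array([705.1,  63. ]), 31.6) z [44.1 47.5]
roll 0.55 [248.4, 200.4] circ (array([528.9, -82.1]), 28.3) sil (array([639.2, -12.1]), 30.6) z [44.2 47.9]
```

View pics/c2.png

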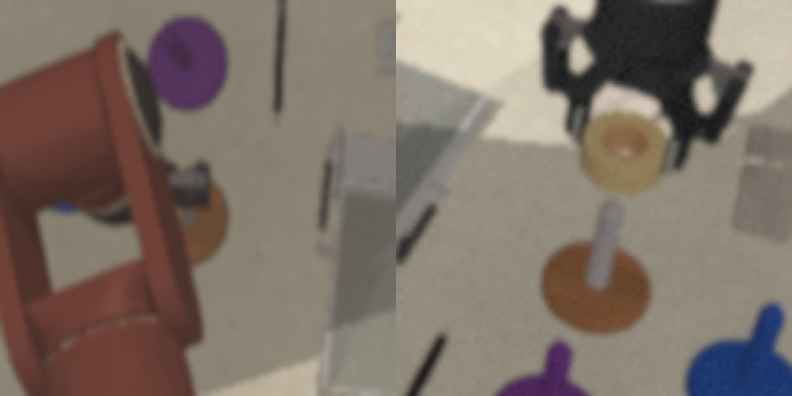

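Scene crop: the roll is held at (623,155) and the bare shaft runs from (597,290) to (610,205). The roll still looks slightly off to the right of the axis, so I'll measure the offset by projection.

```bash
cat >> vis.py <<'E'
def proj(f,P):
    c=np.atleast_2d(P)@f["R"].T+f["t"]; return np.c_[f["fx"]*c[:,0]/c[:,2]+f["cx"],f["fy"]*c[:,1]/c[:,2]+f["cy"]]
def sil(f,x,y,r,z0,z1): # mask centroid of an upright cylinder
    a=np.linspace(0,6.283,60); P=np.vstack([np.c_[x+r*np.cos(a),y+r*np.sin(a),0*a+z] for z in(z0,z1)])
    m=np.zeros((4200,5600),np.uint8); h=cv2.convexHull((proj(f,P)*10).astype(np.int32)); cv2.fillConvexPoly(m,h,1)
    v,u=np.nonzero(m); return np.array([u.mean(),v.mean()])/10
E
python3 - <<'E'
from vis import *
f=grab_frame("scene"); p=state()["tool_pos"]
r=[r for r in regions_of("roll1",f) if abs(r["rect"][0]-378)<15][0]
v,u=np.nonzero(r["pixels"]); got=np.array([u.mean()+.5-.5,v.mean()])
g=cv2.cvtColor(f["color"],cv2.COLOR_BGR2HSV)
for z0 in(p[2]-.008,p[2]-.012):
  print("roll mask",got,r["rect"],"pred",sil(f,p[0],p[1],.030,z0,z0+.025), sil(f,p[0]-.005,p[1],.030,z0,z0+.025))
S=regions_of("spindle",f)
s=[s for s in S if np.hypot(s["rect"][0]-368,s["rect"][1]-274)<15][0]
# shaft pixels: low saturation in the spindle mask, rows above the foot
m=s["pixels"]
for row in range(int(s["rect"][1]-s["rect"][3]/2),int(s["rect"][1])+4,3):
    c=np.nonzero(m[row]&(g[row,:,1]<70))[0]
    if len(c): print(row,c.min(),c.max(),(c.min()+c.max())/2)
for z in(.03,.06,.09,.106): print(z,np.round(proj(f,[.6265,.3195,z]),1))
F=m&(g[:,:,1]>90); v,u=np.nonzero(F); E=cv2.fitEllipse(cv2.convexHull(np.c_[u,v].astype(np.float32))); print("foot ell",E, "pred c", sil(f,.6265,.3195,.042,0.,.014))
E
```

```text
roll mask [377.81899642 236.109319  ] [380.4, 238.7, 23.5, 28.7] pred [378.21557565 235.04901809] [378.86645306 233.62556475]
roll mask [377.81899642 236.109319  ] [380.4, 238.7, 23.5, 28.7] pred [377.96336451 236.23062248] [378.61274478 234.79727178]
251 374 377 375.5
254 372 378 375.0
257 371 378 374.5
260 370 377 373.5
263 369 376 372.5
266 369 376 372.5
269 368 375 371.5
272 368 374 371.0
275 368 373 370.5
0.03 [[371.6 270. ]]
0.06 [[373.3 262.4]]
0.09 [[375.  254.5]]
0.106 [[375.9 250.2]]
foot ell ((370.11029052734375, 276.8225402832031), (26.237218856811523, 32.69114303588867), 104.40985870361328) pred c [370.44721061 275.84831136]
```

Request:
jog_arm([
  [[4, -0.43, 0, 0, 0, 0, 0], [4, 0, 0, 2, 0, 0, 0], [4, 0, 0, 2, 0, 0, 0], [4, 0, 0, 2, 0, 0, 0], [4, 0, 0, 2, 0, 0, 0], [4, 0, 0, 2, 0, 0, 0], [4, 0, 0, 0.3, 0, 0, 0], [4, 0, 0, 0, 0, 0, 0], [4, 0, 0, 0, 0, 0, 0]],
])

```text
time: 6.7
tool_pos: [0.6268, 0.3175, 0.0463]
tool_rot: [0.0, 0.0, 1.0, 0.0]
contact_force: [-0.1, 0.1, -0.1]
gripper_width: 0.687
grasp_force: 64.8
```

Request:
jog_arm([
  [[8.54, 0, 0, 0, 0, 0, 0], [8.54, 0, 0, 0, 0, 0, 0], [8.54, 0, 0, 0, 0, 0, 0], [8.54, 0, 0, 0, 0, 0, 0], [8.54, 0, 0, 0, 0, 0, 0], [8.54, 0, 0, -3.5, 0, 0, 0], [8.54, 0, 0, -3.5, 0, 0, 0], [8.54, 0, 0, -3, 0, 0, 0], [8.54, 0.3, -3.9, 0, 0, 0, 0], [8.54, 0.3, -3.9, 0, 0, 0, 0], [8.54, 0.3, -3.9, 0, 0, 0, 0], [8.54, 0.3, -3.9, 0, 0, 0, 0], [8.54, 0.3, -3.9, 0, 0, 0, 0], [8.54, 0.3, -3.9, 0, 0, 0, 0], [8.54, 0.3, -3.9, 0, 0, 0, 0], [8.54, 0.3, -3.9, 0, 0, 0, 0], [8.54, 0, 0, 0, 0, 0, 0]],
])

```text
time: 8.12
tool_pos: [0.6019, -0.0004, 0.1457]
tool_rot: [0.0, 0.003, 1.0, -0.001]
contact_force: [0.5, 0.6, -0.5]
gripper_width: 0.999
grasp_force: 0.0
```

```bash
python3 - <<'E'
from vis import *
for n in("top","scene"):
    f=grab_frame(n);print(n);rolls(f)
print(state()["tool_pos"])
E
```

```text
top
roll 0.66 [206.3, 204.4] circ (array([624.3, 317.2]), 27.5) sil (array([622.2, 314.6]), 28.7) z [39.  42.1]
scene
roll 0.86 [374.2, 271.4] circ (array([629.9, 318.3]), 29.3) sil (array([647.6, 320. ]), 33.6) z [35.6 38.8]
roll 0.59 [251.2, 198.9] circ (array([528.1, -83. ]), 29.2) sil (array([538.8, -75.4]), 35.6) z [44.2 47.8]
[0.60234423 0.00618928 0.14544602]
```

Request:
jog_arm([
  [[8.54, 0, 0, 3.5, 0, 0, 0], [8.54, 0, 0, 3.5, 0, 0, 0], [8.54, 0, 0, 3.0, 0, 0, 0], [8.54, 0, 0, 1.1, 0, 0, 0], [8.54, 0, 0, 0, 0, 0, 0], [4, 0, 0, 0, 0, 0, 0], [4, 0, 0, 0, 0, 0, 0], [4, 0, 0, 0, 0, 0, 0], [4, 0, 0, 0, 0, 0, 0], [4, 0, 0, 0, 0, 0, 0], [4, 0, 0, 0, 0, 0, 0], [4, 0, 0, 0, 0, 0, 0], [4, 0, 0, -2, 0, 0, 0], [4, 0, 0, -3.5, 0, 0, 0], [4, 0, 0, -3.5, 0, 0, 0], [4, 0, 0, -2.5, 0, 0, 0], [4, 0, 0, 0, 0, 0, 0]],
])

```text
time: 9.73
tool_pos: [0.6068, 0.0051, 0.1584]
tool_rot: [0.007, -0.0, 1.0, -0.001]
contact_force: [1.4, 0.1, 0.4]
gripper_width: 0.679
grasp_force: 64.2
```

Request:
jog_arm([
  [[4, -0.3, 3.9, 0, 0, 0, 0], [4, -0.3, 3.9, 0, 0, 0, 0], [4, -0.3, 3.9, 0, 0, 0, 0], [4, -0.3, 3.9, 0, 0, 0, 0], [4, -0.3, 3.9, 0, 0, 0, 0], [4, -0.3, 3.9, 0, 0, 0, 0], [4, -0.3, 3.9, 0, 0, 0, 0], [4, -0.3, 3.9, 0, 0, 0, 0], [4, 0, 0, 0, 0, 0, 0], [4, 0, 0, 0, 0, 0, 0], [4, 0, 0, 0, 0, 0, 0]],
])

```text
time: 10.65
tool_pos: [0.626, 0.3173, 0.149]
tool_rot: [-0.0, -0.0, 1.0, -0.0]
contact_force: [1.3, 0.2, -0.4]
gripper_width: 0.676
grasp_force: 64.3
```

```bash
cat > held.py <<'E'
from vis import *
f=grab_frame("scene"); s=state();p=s["tool_pos"];print(p,s["gripper_width"])
for r in regions_of("roll1",f):
    if not(350<r["rect"][0]<410): continue
    v,u=np.nonzero(r["pixels"]); print("mask",round(r["p"],2),u.mean(),v.mean(),r["rect"])
for d in(0,.006):
  print("pred",sil(f,p[0]+d,p[1],.030,p[2]-.010,p[2]+.015))
E
python3 held.py
```

```text
[0.62614179 0.31663814 0.14906378] 0.676367335140835
mask 0.97 370.3815165876777 272.65402843601896 [371.4, 271.4, 25.5, 25.9]
mask 0.97 377.4091743119266 238.92477064220182 [378.6, 238.6, 24.3, 30.7]
pred [377.61836025 236.85462703]
pred [376.82430129 238.59902289]
```

```bash
python3 - <<'E'
from vis import *
f=grab_frame("scene");rolls(f,.155);print(state()["tool_pos"])
cv2.imwrite("pics/c3.png",cv2.resize(f["color"][210:300,330:430],None,fx=6,fy=6,interpolation=2))
E
```

```text
roll 0.67 [377.1, 238.1] circ (array([628.5, 316.8]), 29.4) sil (array([635.1, 318.1]), 35.1) z [155.8 158.5]
roll 0.59 [371.9, 271.1] circ (array([630.1, 318.9]), 28.6) sil (array([733.3, 333.7]), 28.3) z [35.8 38.9]
roll 0.58 [249.4, 198.4] circ (array([527. , -83.4]), 29.6) sil (array([637.4, -11.6]), 33.1) z [43.7 47.4]
[0.62641702 0.31610583 0.14937276]
```

View pics/c3.png

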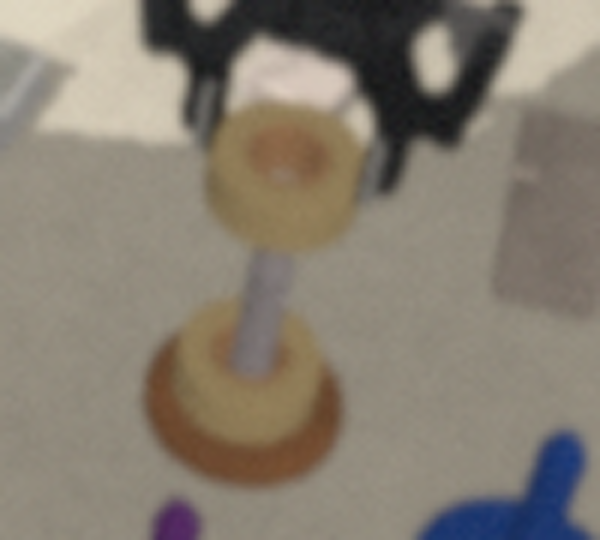

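The crop shows roll 2 centred just above the shaft, at (285,175), and roll 1 seated on the foot at (250,375). Lowering now.

Request:
jog_arm([
  [[4, 0, 0.2, 0, 0, 0, 0], [4, 0, 0, 2, 0, 0, 0], [4, 0, 0, 2, 0, 0, 0], [4, 0, 0, 2, 0, 0, 0], [4, 0, 0, 2, 0, 0, 0], [4, 0, 0, 1.0, 0, 0, 0], [4, 0, 0, 0, 0, 0, 0], [4, 0, 0, 0, 0, 0, 0]],
])

```text
time: 11.52
tool_pos: [0.6261, 0.3192, 0.0591]
tool_rot: [-0.0, 0.0, 1.0, -0.0]
contact_force: [1.0, 0.3, 0.4]
gripper_width: 0.675
grasp_force: 64.3
```

Request:
jog_arm([
  [[8.54, 0, 0, 0, 0, 0, 0], [8.54, 0, 0, 0, 0, 0, 0], [8.54, 0, 0, 0, 0, 0, 0], [8.54, 0, 0, 0, 0, 0, 0], [8.54, 0, 0, -3, 0, 0, 0], [8.54, 0, 0, -3, 0, 0, 0], [8.54, 0, 0, -3, 0, 0, 0], [8.54, 0.94, -3.65, 0, 0, 0, 0], [8.54, 0.94, -3.65, 0, 0, 0, 0], [8.54, 0.94, -3.65, 0, 0, 0, 0], [8.54, 0.94, -3.65, 0, 0, 0, 0], [8.54, 0.94, -3.65, 0, 0, 0, 0], [8.54, 0.94, -3.65, 0, 0, 0, 0], [8.54, 0.94, -3.65, 0, 0, 0, 0], [8.54, 0.94, -3.65, 0, 0, 0, 0], [8.54, 0.94, -3.65, 0, 0, 0, 0], [8.54, 0.94, -3.65, 0, 0, 0, 0], [8.54, 0.94, -3.65, 0, 0, 0, 0], [8.54, 0, 0, 0, 0, 0, 0], [8.54, 0, 0, 0, 0, 0, 0]],
])

```text
time: 13.18
tool_pos: [0.5228, -0.0835, 0.15]
tool_rot: [0.001, 0.002, 1.0, -0.0]
contact_force: [-0.0, 0.7, 0.1]
gripper_width: 0.999
grasp_force: 0.0
```

```bash
python3 - <<'E'
from vis import *
for n in("top","scene"):
    f=grab_frame(n);print(n);rolls(f)
print(state()["tool_pos"])
E
```

```text
top
roll 0.7 [205.9, 203.8] circ (array([624.2, 317.6]), 7.6) sil (array([617.9, 308.9]), 36.8) z [14.3 99.3]
roll 0.59 [214.2, 205.7] circ (array([625.2, 318.5]), 29.4) sil (array([621.1, 303.9]), 21.4) z [34.4 40.8]
roll 0.54 [201.8, 203.4] circ (array([625.8, 319. ]), 28.3) sil (array([627.9, 321. ]), 30.0) z [63.9 66.7]
scene
roll 0.89 [373.9, 266.2] circ (array([630.7, 320.9]), 28.9) sil (array([627.7, 319.2]), 34.4) z [61.2 63.8]
roll 0.6 [372.8, 277.6] circ (array([631.4, 318.9]), 28.9) sil (array([653.4, 321.3]), 28.6) z [26.4 35.2]
roll 0.59 [248.7, 198.6] circ (array([527.9, -82.2]), 29.5) sil (array([539.1, -78.3]), 37.7) z [44.1 47.6]
[ 0.52327318 -0.08077828  0.14949067]
```

Request:
jog_arm([
  [[8.54, 0, 0, 3.5, 0, 0, 0], [8.54, 0, 0, 3.5, 0, 0, 0], [8.54, 0, 0, 3.0, 0, 0, 0], [8.54, 0, 0, 1.6, 0, 0, 0], [8.54, 0, 0, 0, 0, 0, 0], [4, 0, 0, 0, 0, 0, 0], [4, 0, 0, 0, 0, 0, 0], [4, 0, 0, 0, 0, 0, 0], [4, 0, 0, 0, 0, 0, 0], [4, 0, 0, 0, 0, 0, 0], [4, 0, 0, 0, 0, 0, 0], [4, 0, 0, 0, 0, 0, 0], [4, 0, 0, -2, 0, 0, 0], [4, 0, 0, -3.5, 0, 0, 0], [4, 0, 0, -3.5, 0, 0, 0], [4, 0, 0, -3, 0, 0, 0], [4, 0, 0, 0, 0, 0, 0]],
])

```text
time: 14.8
tool_pos: [0.5273, -0.0833, 0.1621]
tool_rot: [0.007, -0.0, 1.0, -0.002]
contact_force: [0.4, -0.2, 0.3]
gripper_width: 0.678
grasp_force: 64.6
```

Request:
jog_arm([
  [[4, -0.95, 3.65, 0, 0, 0, 0], [4, -0.95, 3.65, 0, 0, 0, 0], [4, -0.95, 3.65, 0, 0, 0, 0], [4, -0.95, 3.65, 0, 0, 0, 0], [4, -0.95, 3.65, 0, 0, 0, 0], [4, -0.95, 3.65, 0, 0, 0, 0], [4, -0.95, 3.65, 0, 0, 0, 0], [4, -0.95, 3.65, 0, 0, 0, 0], [4, -0.95, 3.65, 0, 0, 0, 0], [4, -0.95, 3.65, 0, 0, 0, 0], [4, -0.95, 3.65, 0, 0, 0, 0], [4, 0, 0, 0, 0, 0, 0], [4, 0, 0, 0, 0, 0, 0], [4, 0, 0, 0, 0, 0, 0]],
])

```text
time: 15.97
tool_pos: [0.627, 0.3194, 0.1528]
tool_rot: [-0.0, -0.0, 1.0, -0.0]
contact_force: [0.5, 0.4, -0.4]
gripper_width: 0.677
grasp_force: 64.6
```

```bash
python3 held.py; python3 - <<'E'
from vis import *
f=grab_frame("scene");rolls(f,.155);print(state()["tool_pos"])
E
```

```text
[0.62704829 0.31874018 0.15296728] 0.6802669951024741
mask 0.94 372.8755656108597 266.79411764705884 [373.1, 265.4, 27.1, 27.1]
mask 0.81 378.6709558823529 238.375 [377.4, 239.0, 24.7, 23.4]
mask 0.46 367.23478260869564 278.60869565217394 [371.1, 277.0, 19.9, 15.7]
pred [378.62601396 236.26466346]
pred [377.84301636 238.007886  ]
roll 0.86 [371.6, 265.4] circ (array([631.6, 320. ]), 28.0) sil (array([717.3, 332.2]), 29.3) z [61.  63.8]
roll 0.78 [377.5, 239.9] circ (array([630. , 319.3]), 29.6) sil (array([632.4, 320.5]), 36.6) z [161.7 164.5]
roll 0.41 [314.5, 310.0] circ (array([782.8, 238.5]), 44.6) sil (array([874.5, 251.9]), 38.7) z [5.7 9.1]
[0.62733714 0.31826531 0.15348661]
```

Request:
jog_arm([
  [[4, 0.1, 0.1, 0, 0, 0, 0], [4, 0, 0, 2, 0, 0, 0], [4, 0, 0, 2, 0, 0, 0], [4, 0, 0, 2, 0, 0, 0], [4, 0, 0, 1.2, 0, 0, 0], [4, 0, 0, 0, 0, 0, 0], [4, 0, 0, 0, 0, 0, 0]],
])

```text
time: 16.75
tool_pos: [0.6263, 0.3202, 0.0814]
tool_rot: [-0.0, 0.0, 1.0, -0.0]
contact_force: [0.1, 0.2, -0.4]
gripper_width: 0.679
grasp_force: 64.7
```

Request:
jog_arm([
  [[8.54, 0, 0, 0, 0, 0, 0], [8.54, 0, 0, 0, 0, 0, 0], [8.54, 0, 0, 0, 0, 0, 0], [8.54, 0, 0, 0, 0, 0, 0], [8.54, 0, 0, -3, 0, 0, 0], [8.54, 0, 0, -3, 0, 0, 0], [8.54, 0, 0, -1.5, 0, 0, 0], [8.54, 1.95, -3.25, 0, 0, 0, 0], [8.54, 1.95, -3.25, 0, 0, 0, 0], [8.54, 1.95, -3.25, 0, 0, 0, 0], [8.54, 1.95, -3.25, 0, 0, 0, 0], [8.54, 1.95, -3.25, 0, 0, 0, 0], [8.54, 1.95, -3.25, 0, 0, 0, 0], [8.54, 1.95, -3.25, 0, 0, 0, 0], [8.54, 1.95, -3.25, 0, 0, 0, 0], [8.54, 1.95, -3.25, 0, 0, 0, 0], [8.54, 0, 0, 0, 0, 0, 0.082], [8.54, 0, 0, 0, 0, 0, 0], [8.54, 0, 0, 0, 0, 0, 0]],
])

```text
time: 18.33
tool_pos: [0.4511, 0.0279, 0.1568]
tool_rot: [0.001, 0.04, 0.999, 0.0]
contact_force: [0.7, -0.4, 0.6]
gripper_width: 1.003
grasp_force: 0.0
```

```bash
python3 - <<'E'
from vis import *
f=grab_frame("scene");rolls(f)
M=np.zeros((420,560),bool); M[184:206,284:308]=1
D=(f["color"].max(2)<75)&M
v,u=np.nonzero(D); print("grip px",u.min(),u.max(),v.min(),v.max(),u.mean(),v.mean())
# predicted block silhouettes for top-camera estimate
a=np.radians(175.3); X=np.array([np.cos(a),np.sin(a),0]);Y=np.array([-X[1],X[0],0])
for c in([.447,.0265,.022],[.450,.0265,.022],[.453,.028,.022]):
    B=np.array([np.array(c)+i*.024*X+j*.02*Y+[0,0,k*.01] for i in(-1,1) for j in(-1,1) for k in(-1,1)])
    m=np.zeros((4200,5600),np.uint8);cv2.fillConvexPoly(m,cv2.convexHull((proj(f,B)*10).astype(np.int32)),1);vv,uu=np.nonzero(m);print(c,uu.min()/10,uu.max()/10,vv.min()/10,vv.max()/10,uu.mean()/10,vv.mean()/10)
print(state()["tool_pos"],state()["tool_rot"])
cv2.imwrite("pics/c4.png",cv2.resize(f["color"][130:300,230:430],None,fx=3.5,fy=3.5,interpolation=2))
E
```

```text
roll 0.72 [375.7, 257.4] circ (array([629. , 320.9]), 29.7) sil (array([604.3, 317.3]), 36.8) z [86.4 88.8]
roll 0.66 [371.4, 271.9] circ (array([630. , 320.5]), 29.7) sil (array([639.7, 323.6]), 27.3) z [50.2 61.5]
grip px 287 303 189 201 295.5174825174825 195.23776223776224
[0.447, 0.0265, 0.022] 285.9 305.4 185.7 204.4 295.64221945137155 195.00832917705736
[0.45, 0.0265, 0.022] 285.4 305.0 186.3 205.0 295.2026220016543 195.6132506203474
[0.453, 0.028, 0.022] 285.4 305.1 187.0 205.8 295.2195904268443 196.35898100172713
[0.45136198 0.02855444 0.15663041] [2.96018798e-04 3.96942559e-02 9.99211827e-01 6.47007792e-05]
```

View pics/c4.png

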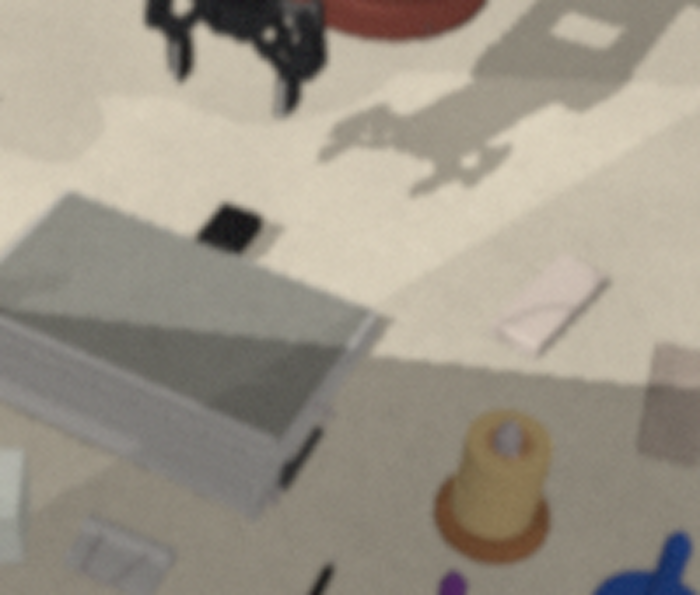

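All three rolls are stacked on the spindle, at (500,480) in the crop. The grip is at (232,228). Next I pinch it.

Request:
jog_arm([
  [[8.54, 0.3, -0.15, 4, 0, 0, 0], [8.54, 0, 0, 4, 0, 0, 0], [8.54, 0, 0, 4, 0, 0, 0], [8.54, 0, 0, 2.3, 0, 0, 0], [8.54, 0, 0, 0, 0, 0, 0], [2, 0, 0, 0, 0, 0, 0], [2, 0, 0, 0, 0, 0, 0], [2, 0, 0, 0, 0, 0, 0], [2, 0, 0, 0, 0, 0, 0], [2, 0, 0, 0, 0, 0, 0], [2, 0, 0, 0, 0, 0, 0], [2, 0, 0, 0, 0, 0, 0], [2, 0, 0, 0, 0, 0, 0], [2, 0, 0, 0, 0, 0, 0], [2, 0, 0, 0, 0, 0, 0]],
])

```text
time: 19.68
tool_pos: [0.45, 0.0256, 0.0164]
tool_rot: [0.002, 0.04, 0.999, -0.001]
contact_force: [-2.4, -3.6, 6.7]
gripper_width: 0.45
grasp_force: 60.8
```

Request:
jog_arm([
  [[2, 0.02, 0, -0.86, 0, 0.042, 0], [2, 0.02, 0, -0.86, 0, 0.042, 0], [2, 0.02, 0, -0.86, 0, 0.042, 0], [2, 0.02, 0, -0.86, 0, 0.042, 0], [2, 0.02, 0, -0.86, 0, 0.042, 0], [2, 0.02, 0, -0.86, 0, 0.042, 0], [2, 0.02, 0, -0.86, 0, 0.042, 0], [2, 0.02, 0, -0.86, 0, 0.042, 0], [2, 0.02, 0, -0.86, 0, 0.042, 0], [2, 0.02, 0, -0.86, 0, 0.042, 0], [2, 0.02, 0, -0.86, 0, 0.042, 0], [2, 0.02, 0, -0.86, 0, 0.042, 0], [2, 0, 0, 0, 0, 0, 0], [2, 0, 0, 0, 0, 0, 0]],
])

```text
time: 20.85
tool_pos: [0.4745, 0.0236, 0.1165]
tool_rot: [-0.242, 0.04, 0.969, 0.009]
contact_force: [12.8, -3.5, 1.3]
gripper_width: 0.448
grasp_force: 67.6
```

Request:
jog_arm([
  [[6, 0, 0, 0, 0, 0, 0], [6, 0, 0, 0, 0, 0, 0], [6, 0, 0, 0, 0, 0, 0], [6, 0, 0, 0, 0, 0, 0], [8.54, 0, 0, 0, 0, 0, 0], [8.54, 0, 0, -2, 0, 0, 0], [8.54, 0, 0, -3, 0, 0, 0], [8.54, 0, 0, -3, 0, 0, 0], [8.54, 0, 0, -3, 0, 0, 0]],
])

```text
time: 21.6
tool_pos: [0.5216, 0.0208, 0.2103]
tool_rot: [-0.25, 0.04, 0.967, 0.01]
contact_force: [0.7, -0.6, 0.2]
gripper_width: 1.005
grasp_force: 0.0
```

```bash
cat > panel.py <<'E'
from vis import *
for n in("top","scene"):
    f=grab_frame(n)
    for r in regions_of("panel",f)[:1]:
        P=world(f,r["pixels"]); a=np.radians(175.4); X=np.array([np.cos(a),np.sin(a)]);Y=np.array([-X[1],X[0]])
        d=P[:,:2]-[.6518,.0104]; xs=d@X; ys=d@Y; z=P[:,2]-.020
        k=(xs>.03)&(xs<.15)&(abs(ys)<.13)
        for _ in range(4):
            A=np.c_[xs[k],ys[k],np.ones(k.sum())]; c=np.linalg.lstsq(A,z[k],rcond=None)[0]; k=(xs>.03)&(xs<.15)&(abs(ys)<.14)&(abs(z-(c[0]*xs+c[1]*ys+c[2]))<.004)
        print(n,"angle",np.arctan(c[0]),"crosstilt",c[1],"z at hinge",c[2],"n",k.sum(),"x range",np.percentile(xs,[1,99]),"y",np.percentile(ys,[1,99]))
        q=regions_of("sample1",f)
        for o in find("sample1",f,.016): print(o[0],o[1],o[4],o[5])
print(state()["tool_pos"],state()["tool_rot"])
cv2.imwrite("pics/p_scene.png",f["color"])
E
python3 panel.py
```

```text
top angle 0.5197699353282731 crosstilt -0.0006410236812251164 z at hinge 0.0031979984808184194 n 1152 x range [-0.00210609  0.15706833] y [-0.15075759  0.15061168]
0.96 [426. 257.  14.  35.] [ 470.5 -409.6   15.7] (array([ 470.1, -408.5]), array([109.1,  49.6]), 5.5)
0.71 [391. 276.  21.  37.] [ 406.6 -306.    15.9] (array([ 407.5, -305.8]), array([112.9,  51.1]), -16.6)
0.57 [211. 275.  20.  34.] [401.5 293.5  16.2] (array([401.5, 293.6]), array([108.6,  46.5]), -15.1)
0.56 [176. 252.  13.  32.] [463.6 413.4  16.1] (array([463.2, 412.8]), array([109.5,  47.8]), 6.4)
scene angle 0.519671760702668 crosstilt -6.170330110975234e-06 z at hinge 0.0028675076192747396 n 4131 x range [-0.00614478  0.17642845] y [-0.14987242  0.14884716]
0.89 [423. 248.  21.  35.] [474.3 415.   14.3] (array([474.7, 414. ]), array([117.4,  45. ]), 8.6)
0.86 [171. 164.  28.  27.] [ 477.9 -407.7   14.1] (array([ 481.9, -403.9]), array([128. ,  57.8]), 6.3)
0.74 [274. 214. 126.  98.] [653.1  25.2  21.1] (array([485.8, -10.5]), array([376. , 329.1]), 85.3)
0.67 [387. 218.  31.  31.] [409.  295.9  14. ] (array([412.9, 297.5]), array([120.7,  50.1]), -14.6)
0.56 [210. 162.  34.  21.] [ 415.3 -303.1   13.9] (array([ 417. , -299.3]), array([114.8,  57.4]), -17.5)
[0.52031387 0.02087276 0.2078454 ] [-0.2508383   0.03955877  0.96716573  0.01028133]
```

View pics/p_scene.png

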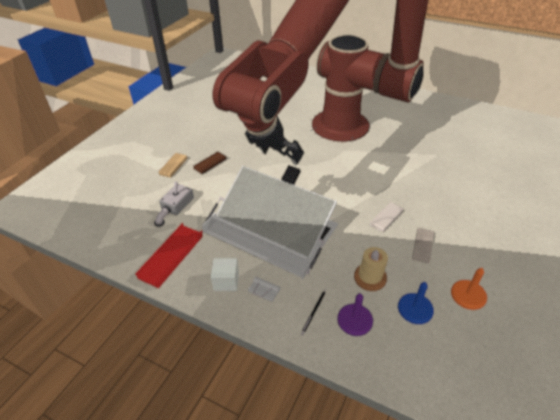

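The panel is open at 0.52 rad, centred around (275,215), with the rolls on the spindle at (373,268) and all four samples where they were. Now a planning helper.

```bash
cat > plan.py <<'E'
from vis import *
TH=.5197; a=np.radians(175.4)
Xs=np.array([np.cos(a),np.sin(a),0]); Ys=np.array([-Xs[1],Xs[0],0]); Z=np.array([0,0,1.])
U=Xs*np.cos(TH)+Z*np.sin(TH); N=-Xs*np.sin(TH)+Z*np.cos(TH)
F=np.array([.6518,.0104,.020])+.010*U+.003*N
def slot(x,y,h): return F+x*U+y*Ys+h*N
def R(phi,tilt): # tool x along phi (deg) then tilt about tool y
    x=np.array([np.cos(np.radians(phi)),np.sin(np.radians(phi)),0]); z=-Z
    return Rn.from_matrix(np.c_[x,np.cross(z,x),z])*Rn.from_rotvec([0,tilt,0])
def now():
    s=state(); M=Rn.from_quat(np.roll(s["tool_rot"],-1)); m=M.as_matrix()
    tilt=np.arctan2(m[2,0],-m[2,2]); yd=np.degrees(np.arctan2(m[1,1],m[0,1]))
    return s["tool_pos"],M,yd+90,tilt,s
def report(*targets): # each: (pos, phi, tilt): y-untilt, z turn, y-tilt, then shift in final frame (or in given start frame)
    p,M,phi,tilt,s=now(); print("now",np.round(p,4),"phi %.2f tilt %.3f grip %.3f"%(phi,tilt,s["gripper_width"]))
    for q,ph,t in targets:
        dz=-np.radians(ph-phi)
        print("-> y %.3f, z %.3f, y %.3f"%(-tilt,dz,t),"shift vertical-frame",np.round(R(ph,0).inv().apply(q-p)*100,2),"| final-frame",np.round(R(ph,t).inv().apply(q-p)*100,2),"| start-frame",np.round(R(phi,tilt).inv().apply(q-p)*100,2))
        p,phi,tilt=np.array(q),ph,t
E
python3 -c "
from plan import *
report(([.4025,.294,.12],164.4,0),([.4025,.294,.007],164.4,0))"
```

```text
now [0.5203 0.0209 0.2078] phi 175.31 tilt 0.508 grip 1.000
-> y -0.508, z 0.191, y 0.000 shift vertical-frame [18.69 23.14  8.78] | final-frame [18.69 23.14  8.78] | start-frame [ 7.94 26.26 14.47]
-> y 0.000, z -0.000, y 0.000 shift vertical-frame [ 0.   0.  11.3] | final-frame [ 0.   0.  11.3] | start-frame [ 0.   0.  11.3]
```

Request:
jog_arm([
  [[8.54, 0, 0, 0, 0, -0.1016, 0], [8.54, 0, 0, 0, 0, -0.1016, 0], [8.54, 0, 0, 0, 0, -0.1016, 0], [8.54, 0, 0, 0, 0, -0.1016, 0], [8.54, 0, 0, 0, 0, -0.1016, 0], [8.54, 0, 0, 0, 0, 0, 0.0955], [8.54, 0, 0, 0, 0, 0, 0.0955], [8.54, 2.08, 2.57, 0.97, 0, 0, 0], [8.54, 2.08, 2.57, 0.97, 0, 0, 0], [8.54, 2.08, 2.57, 0.97, 0, 0, 0], [8.54, 2.08, 2.57, 0.97, 0, 0, 0], [8.54, 2.08, 2.57, 0.97, 0, 0, 0], [8.54, 2.08, 2.57, 0.97, 0, 0, 0], [8.54, 2.08, 2.57, 0.97, 0, 0, 0], [8.54, 2.08, 2.57, 0.97, 0, 0, 0], [8.54, 2.08, 2.57, 0.97, 0, 0, 0], [8.54, 0, 0, 0, 0, 0, 0], [8.54, 0, 0, 0, 0, 0, 0]],
])

```text
time: 23.5
tool_pos: [0.4018, 0.2942, 0.1197]
tool_rot: [0.0, 0.134, 0.991, -0.001]
contact_force: [0.6, -0.4, 1.1]
gripper_width: 1.006
grasp_force: 0.0
```

```bash
cat > smp.py <<'E'
from plan import *
for n in("scene","top"):
    f=grab_frame(n)
    for o in find("sample1",f,.016):
        if o[5][1][0]<180: print(n,o[0],o[1],o[4],o[5])
E
python3 smp.py; python3 -c "
from plan import *
report(([.4025,.294,.007],164.4,0),)"
```

```text
scene 0.87 [210. 161.  32.  22.] [ 415.8 -303.1   13.8] (array([ 417.6, -296.5]), array([113.1,  58.1]), -14.6)
scene 0.82 [421. 247.  23.  37.] [472.5 415.1  14. ] (array([474.9, 413.8]), array([121.7,  47.3]), 6.4)
scene 0.8 [386. 215.  33.  35.] [409.9 295.9  14.1] (array([411.9, 297.3]), array([122.6,  49.3]), -14.6)
scene 0.63 [173. 164.  31.  28.] [ 478.  -408.2   14. ] (array([ 481.3, -402.8]), array([122.3,  55.7]), 5.6)
top 0.77 [392. 276.  24.  31.] [ 408.  -305.5   15.5] (array([ 408.7, -305.1]), array([107.4,  44.3]), -14.4)
top 0.6 [214. 266.  14.  20.] [428.  285.6  16.3] (array([428.1, 286.7]), array([57.6, 49.3]), -16.2)
top 0.59 [427. 258.  14.  35.] [ 468.2 -409.6   15.4] (array([ 469.5, -408.2]), array([108.1,  52.5]), 1.4)
top 0.54 [174. 247.  13.  30.] [477.  415.4  16.2] (array([476.1, 414.2]), array([88.9, 53. ]), 3.4)
now [0.4046 0.293  0.1219] phi 164.29 tilt -0.004 grip 1.002
-> y 0.004, z -0.002, y 0.000 shift vertical-frame [ 0.23  0.04 11.49] | final-frame [ 0.23  0.04 11.49] | start-frame [ 0.28  0.04 11.49]
```

Request:
jog_arm([
  [[8.54, 0, 0, 3.8, 0, 0, 0], [8.54, 0, 0, 3.8, 0, 0, 0], [8.54, 0, 0, 2.6, 0, 0, 0], [8.54, 0, 0, 1.1, 0, 0, 0], [8.54, 0, 0, 0, 0, 0, 0], [3, 0, 0, 0, 0, 0, 0], [3, 0, 0, 0, 0, 0, 0], [3, 0, 0, 0, 0, 0, 0], [3, 0, 0, 0, 0, 0, 0], [3, 0, 0, 0, 0, 0, 0], [3, 0, 0, 0, 0, 0, 0], [3, 0, 0, 0, 0, 0, 0], [3, 0, 0, 0, 0, 0, 0], [3, 0, 0, 0, 0, 0, 0]],
])

```text
time: 24.87
tool_pos: [0.4065, 0.2948, 0.0116]
tool_rot: [0.004, 0.136, 0.991, 0.001]
contact_force: [-1.7, -0.2, 6.4]
gripper_width: 0.493
grasp_force: 59.8
```

Request:
jog_arm([
  [[3, 0, 0, -2, 0, 0, 0], [3, 0, 0, -4, 0, 0, 0], [3, 0, 0, -4, 0, 0, 0], [3, 0, 0, -4, 0, 0, 0], [3, 0, 0, -4, 0, 0, 0], [3, 0, 0, 0, 0, 0, -0.0965], [3, 0, 0, 0, 0, 0, -0.0965], [3, 0, 0, 0, 0, 0.104, 0], [3, 0, 0, 0, 0, 0.104, 0], [3, 0, 0, 0, 0, 0.104, 0], [3, 0, 0, 0, 0, 0.104, 0], [3, 0, 0, 0, 0, 0.104, 0], [3, 0, 0, 0, 0, 0, 0], [3, 0, 0, 0, 0, 0, 0]],
])

```text
time: 26.03
tool_pos: [0.4045, 0.2937, 0.1883]
tool_rot: [-0.254, 0.039, 0.966, 0.01]
contact_force: [1.0, 0.2, -1.8]
gripper_width: 0.489
grasp_force: 61.0
```

```bash
python3 -c "
from plan import *
report((slot(.062,-.036,.09),175.4,TH),(slot(.062,-.036,.012),175.4,TH))"
```

```text
now [0.4045 0.2937 0.1883] phi 175.38 tilt 0.515 grip 0.489
-> y -0.515, z -0.000, y 0.520 shift vertical-frame [-25.29 -22.65   5.18] | final-frame [-24.53 -22.65  -8.06] | start-frame [-24.57 -22.64  -7.95]
-> y -0.520, z -0.000, y 0.520 shift vertical-frame [3.87 0.   6.77] | final-frame [-0.   0.   7.8] | start-frame [-0.   0.   7.8]
```

Request:
jog_arm([
  [[3, 0, 0, -4, 0, 0, 0], [3, 0, 0, -4, 0, 0, 0], [3, -2.72, -2.51, 0, 0, 0, 0], [3, -2.72, -2.51, 0, 0, 0, 0], [3, -2.72, -2.51, 0, 0, 0, 0], [3, -2.72, -2.51, 0, 0, 0, 0], [3, -2.72, -2.51, 0, 0, 0, 0], [3, -2.72, -2.51, 0, 0, 0, 0], [3, -2.72, -2.51, 0, 0, 0, 0], [3, -2.72, -2.51, 0, 0, 0, 0], [3, -2.72, -2.51, 0, 0, 0, 0], [3, 0, 0, 0, 0, 0, 0], [3, 0, 0, 0, 0, 0, 0], [3, 0, 0, 0, 0, 0, 0]],
])

```text
time: 27.2
tool_pos: [0.6373, 0.0493, 0.1389]
tool_rot: [-0.254, 0.038, 0.966, 0.01]
contact_force: [0.4, 0.5, -1.1]
gripper_width: 0.493
grasp_force: 61.2
```

```bash
cat > hold.py <<'E'
from plan import *
import sys
report((slot(.062,float(sys.argv[1]),.012),175.4,TH))
f=grab_frame("scene"); cv2.imwrite("pics/%s.png"%sys.argv[2],cv2.resize(f["color"][130:280,190:390],None,fx=4,fy=4,interpolation=2))
p,M,*_=now()
for r in regions_of("sample1",f):
    P=world(f,r["pixels"]); L=M.inv().apply(P-p)*1000; 
    if np.linalg.norm(np.median(L,0))<60:
        print(round(r["p"],2),len(P),"tool-frame median",np.round(np.median(L,0)),"x",np.round(np.percentile(L[:,0],[2,98])),"y",np.round(np.percentile(L[:,1],[2,98])),"z",np.round(np.percentile(L[:,2],[2,98])))
E
python3 hold.py -.036 h1
```

```text
now [0.6373 0.0493 0.1389] phi 175.47 tilt 0.514 grip 0.493
-> y -0.514, z 0.001, y 0.520 shift vertical-frame [ 3.75 -0.16  7.02] | final-frame [-0.23 -0.16  7.95] | start-frame [-0.18 -0.16  7.95]
0.97 479 tool-frame median [-18.   2.  -3.] x [-51.  55.] y [-20.  23.] z [-7.  5.]
```

View pics/h1.png

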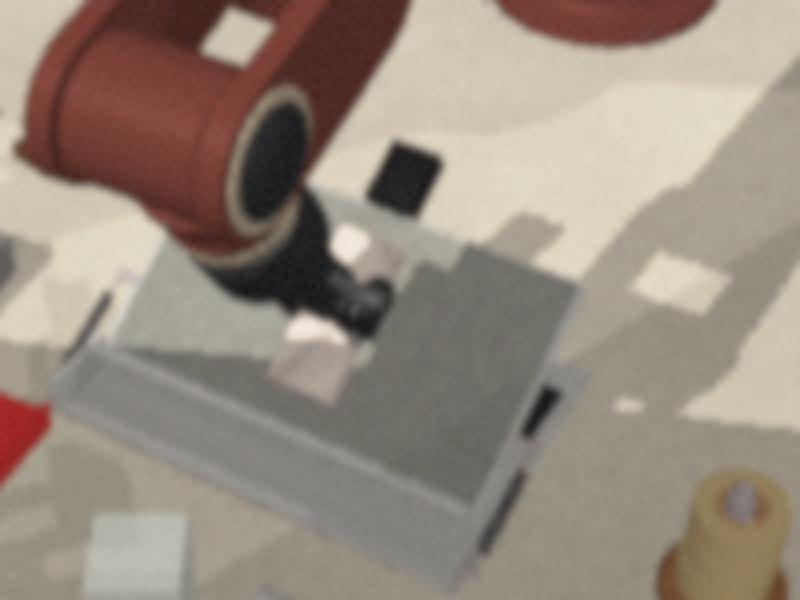

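The crop shows the marble block held across its width, at (335,315), parallel to the panel.

Request:
jog_arm([
  [[3, -0.2, -0.15, 0, 0, 0.005, 0], [3, 0, 0, 3, 0, 0, 0], [3, 0, 0, 3, 0, 0, 0], [3, 0, 0, 1.2, 0, 0, 0], [3, 0, 0, 0.8, 0, 0, 0], [3, 0, 0, 0, 0, 0, 0], [3, 0, 0, 0, 0, 0, 0]],
])

```text
time: 27.88
tool_pos: [0.6001, 0.0505, 0.0685]
tool_rot: [-0.256, 0.038, 0.966, 0.01]
contact_force: [0.2, -0.7, -0.3]
gripper_width: 0.493
grasp_force: 61.2
```

```bash
python3 -c "
from plan import *
report((slot(.062,-.036,.010),175.4,TH))
print(state()['contact_force'])"
```

```text
now [0.6001 0.0505 0.0685] phi 175.47 tilt 0.519 grip 0.493
-> y -0.519, z 0.001, y 0.520 shift vertical-frame [0.13 0.02 0.14] | final-frame [0.05 0.02 0.19] | start-frame [0.05 0.02 0.19]
[ 0.23860041 -0.67773919 -0.29192102]
```

Request:
jog_arm([
  [[3, 0, 0, 0.2, 0, 0, 0], [3, 0, 0, 0, 0, 0, 0], [5.3, 0, 0, 0, 0, 0, 0], [5.3, 0, 0, 0, 0, 0, 0], [5.3, 0, 0, 0, 0, 0, 0], [5.3, 0, 0, 0, 0, 0, 0], [5.3, 0, 0, -1.5, 0, 0, 0], [5.3, 0, 0, -3, 0, 0, 0], [8.54, 0, 0, -4, 0, 0, 0], [8.54, 0, 0, -4, 0, 0, 0], [8.54, 0, 0, 0, 0, -0.104, 0], [8.54, 0, 0, 0, 0, -0.104, 0], [8.54, 0, 0, 0, 0, -0.104, 0], [8.54, 0, 0, 0, 0, -0.104, 0], [8.54, 0, 0, 0, 0, -0.104, 0], [8.54, 0, 0, 0, 0, 0, -0.1], [8.54, 0, 0, 0, 0, 0, -0.1], [8.54, 0, 0, 0, 0, 0, 0], [8.54, 0, 0, 0, 0, 0, 0]],
])

```text
time: 29.47
tool_pos: [0.6608, 0.0452, 0.1749]
tool_rot: [-0.0, -0.059, 0.998, 0.0]
contact_force: [0.8, -0.2, 0.6]
gripper_width: 0.997
grasp_force: 0.0
```

```bash
cat > placed.py <<'E'
from plan import *
def placed(f):
    for r in regions_of("sample1",f):
        if r["p"]<.25: continue
        P=world(f,r["pixels"]); d=P-F; L=np.c_[d@U,d@Ys,d@N]*1000; m=np.median(L,0)
        if -30<m[0]<200 and abs(m[1])<170 and m[2]<60:
            T=L[np.abs(L[:,2]-np.percentile(L[:,2],75))<3]
            c,s,an=cv2.minAreaRect(T[:,:2].astype(np.float32))
            print("  placed p %.2f"%r["p"],"rect",np.round(c),np.round(s),round(an,1),"ztop",round(np.percentile(L[:,2],75),1))
if __name__=="__main__":
    import sys
    for n in("scene","top"):
        f=grab_frame(n); print(n); placed(f)
        for o in find("sample1",f,.016):
            if o[5][1][0]<150 and o[4] is not None: print(n,o[0],o[1],o[4],o[5])
    x,y,ph=map(float,sys.argv[1:4])
    report(([x,y,.12],ph,0))
E
python3 placed.py .465 .413 187
```

```text
scene
  placed p 0.83 rect [ 63. -37.] [109.  47.] 0.5 ztop 16.3
scene 0.93 [211. 163.  32.  26.] [ 413.6 -302.3   14.3] (array([ 418.7, -298.2]), array([117. ,  55.8]), -14.3)
scene 0.77 [171. 164.  27.  25.] [ 479.1 -406.9   14.1] (array([ 480.2, -400.6]), array([122. ,  54.9]), 4.9)
scene 0.6 [422. 248.  26.  39.] [470.6 415.2  14.1] (array([472.4, 414.6]), array([126.3,  49.6]), 6.6)
top
top 0.94 [174. 251.  11.  32.] [463.7 413.4  16.3] (array([463.2, 412.6]), array([108.9,  47.8]), 7.0)
top 0.78 [427. 256.  15.  37.] [ 470.6 -409.7   15.3] (array([ 471.2, -407.3]), array([112.3,  51.6]), 4.9)
top 0.74 [392. 276.  24.  35.] [ 406.2 -306.    15.7] (array([ 407. , -305.4]), array([110.5,  47.3]), -14.7)
now [0.6606 0.0452 0.1738] phi 186.84 tilt 0.001 grip 1.003
-> y -0.001, z -0.003, y 0.000 shift vertical-frame [14.93 38.89  5.38] | final-frame [14.93 38.89  5.38] | start-frame [15.03 38.85  5.4 ]
```

Request:
jog_arm([
  [[8.54, 1.36, 3.54, 0.49, 0, 0, 0], [8.54, 1.36, 3.54, 0.49, 0, 0, 0], [8.54, 1.36, 3.54, 0.49, 0, 0, 0], [8.54, 1.36, 3.54, 0.49, 0, 0, 0], [8.54, 1.36, 3.54, 0.49, 0, 0, 0], [8.54, 1.36, 3.54, 0.49, 0, 0, 0], [8.54, 1.36, 3.54, 0.49, 0, 0, 0], [8.54, 1.36, 3.54, 0.49, 0, 0, 0], [8.54, 1.36, 3.54, 0.49, 0, 0, 0], [8.54, 1.36, 3.54, 0.49, 0, 0, 0], [8.54, 1.36, 3.54, 0.49, 0, 0, 0], [8.54, 0, 0, 0, 0, 0, 0], [8.54, 0, 0, 0, 0, 0, 0], [8.54, 0, 0, 0, 0, 0, 0]],
])

```text
time: 30.93
tool_pos: [0.4652, 0.4138, 0.1201]
tool_rot: [-0.0, -0.06, 0.998, -0.0]
contact_force: [-0.3, 0.7, -0.6]
gripper_width: 0.997
grasp_force: 0.0
```

```bash
python3 smp.py; python3 -c "
from plan import *
report(([.465,.413,.008],187,0))"
```

```text
scene 0.95 [424. 245.  21.  34.] [471.6 414.8  14.2] (array([473.5, 414.5]), array([122.2,  45.9]), 7.2)
scene 0.83 [170. 165.  30.  25.] [ 477.1 -407.6   14. ] (array([ 482.5, -404. ]), array([124.6,  58.6]), 5.9)
scene 0.66 [209. 162.  32.  25.] [ 414.4 -304.6   14. ] (array([ 418.5, -300.1]), array([118.8,  61.1]), -14.9)
scene 0.58 [281. 218.  32.  47.] None (array([547.8,  27.4]), array([167.6,  54.6]), 7.9)
top 0.88 [394. 276.  18.  31.] [ 406.7 -306.4   15.4] (array([ 407.4, -305.5]), array([111.4,  48.9]), -14.7)
top 0.8 [426. 257.  17.  33.] [ 470.5 -409.2   15.7] (array([ 470.3, -408.6]), array([108.7,  48.4]), 6.8)
top 0.77 [286. 216.  14.  31.] None (array([597.9,  51.5]), array([99.1, 47.7]), -1.6)
top 0.71 [175. 253.  12.  37.] [444.9 411.8  16.3] (array([463.2, 411.7]), array([109.4,  46.9]), 5.9)
now [0.466  0.4129 0.1205] phi 186.77 tilt 0.001 grip 1.000
-> y -0.001, z -0.004, y 0.000 shift vertical-frame [ 0.1   0.02 11.25] | final-frame [ 0.1   0.02 11.25] | start-frame [ 0.1   0.02 11.25]
```

Request:
jog_arm([
  [[8.54, 0, 0, 3.8, 0, 0, 0], [8.54, 0, 0, 3.8, 0, 0, 0], [8.54, 0, 0, 2.6, 0, 0, 0], [8.54, 0, 0, 1.05, 0, 0, 0], [8.54, 0, 0, 0, 0, 0, 0], [3, 0, 0, 0, 0, 0, 0], [3, 0, 0, 0, 0, 0, 0], [3, 0, 0, 0, 0, 0, 0], [3, 0, 0, 0, 0, 0, 0], [3, 0, 0, 0, 0, 0, 0], [3, 0, 0, 0, 0, 0, 0], [3, 0, 0, 0, 0, 0, 0], [3, 0, 0, 0, 0, 0, 0], [3, 0, 0, -2, 0, 0, 0], [3, 0, 0, -4, 0, 0, 0], [3, 0, 0, -4, 0, 0, 0], [3, 0, 0, -4, 0, 0, 0], [3, 0, 0, -4, 0, 0, 0], [3, 0, 0, 0, 0, 0, 0]],
])

```text
time: 32.72
tool_pos: [0.4695, 0.4172, 0.2002]
tool_rot: [0.008, -0.06, 0.998, 0.005]
contact_force: [0.4, 1.3, 0.7]
gripper_width: 0.495
grasp_force: 61.3
```

Request:
jog_arm([
  [[3, 0, 0, 0, 0, 0, 0.1], [3, 0, 0, 0, 0, 0, 0.1], [3, 0, 0, 0, 0, 0.104, 0], [3, 0, 0, 0, 0, 0.104, 0], [3, 0, 0, 0, 0, 0.104, 0], [3, 0, 0, 0, 0, 0.104, 0], [3, 0, 0, 0, 0, 0.104, 0], [3, 0, 0, 0, 0, 0, 0], [3, 0, 0, 0, 0, 0, 0]],
])

```text
time: 33.47
tool_pos: [0.4658, 0.4135, 0.1864]
tool_rot: [-0.257, 0.039, 0.966, 0.01]
contact_force: [0.2, -0.2, -0.7]
gripper_width: 0.496
grasp_force: 61.2
```

```bash
python3 -c "
from plan import *
report((slot(.062,-.108,.09),175.4,TH),(slot(.062,-.108,.010),175.4,TH))"
```

```text
now [0.4658 0.4135 0.1864] phi 175.36 tilt 0.520 grip 0.496
-> y -0.520, z -0.001, y 0.520 shift vertical-frame [-20.14 -27.88   4.99] | final-frame [-19.96 -27.88  -5.67] | start-frame [-19.98 -27.87  -5.69]
-> y -0.520, z -0.000, y 0.520 shift vertical-frame [3.97 0.   6.94] | final-frame [-0.  0.  8.] | start-frame [-0.  0.  8.]
```

Request:
jog_arm([
  [[3, 0, 0, -2.84, 0, 0, 0], [3, 0, 0, -2.84, 0, 0, 0], [3, -2.22, -3.1, 0, 0, 0, 0], [3, -2.22, -3.1, 0, 0, 0, 0], [3, -2.22, -3.1, 0, 0, 0, 0], [3, -2.22, -3.1, 0, 0, 0, 0], [3, -2.22, -3.1, 0, 0, 0, 0], [3, -2.22, -3.1, 0, 0, 0, 0], [3, -2.22, -3.1, 0, 0, 0, 0], [3, -2.22, -3.1, 0, 0, 0, 0], [3, -2.22, -3.1, 0, 0, 0, 0], [3, 0, 0, 0, 0, 0, 0], [3, 0, 0, 0, 0, 0, 0], [3, 0, 0, 0, 0, 0, 0]],
])

```text
time: 34.63
tool_pos: [0.6437, 0.1206, 0.1387]
tool_rot: [-0.256, 0.038, 0.966, 0.01]
contact_force: [1.0, 0.7, -0.5]
gripper_width: 0.492
grasp_force: 61.3
```

```bash
python3 hold.py -.108 h2
```

```text
now [0.6437 0.1206 0.1387] phi 175.47 tilt 0.519 grip 0.492
-> y -0.519, z 0.001, y 0.520 shift vertical-frame [ 3.82 -0.12  6.99] | final-frame [-0.16 -0.12  7.96] | start-frame [-0.15 -0.11  7.96]
0.9 571 tool-frame median [-18.   4.  -4.] x [-53.  81.] y [-35.  35.] z [-105.   93.]
```

Request:
jog_arm([
  [[3, -0.15, -0.1, 0, 0, 0, 0], [3, 0, 0, 3, 0, 0, 0], [3, 0, 0, 3, 0, 0, 0], [3, 0, 0, 1.2, 0, 0, 0], [3, 0, 0, 0.6, 0, 0, 0], [3, 0, 0, 0.3, 0, 0, 0], [3, 0, 0, 0, 0, 0, 0], [3, 0, 0, 0, 0, 0, 0]],
])

```text
time: 35.4
tool_pos: [0.606, 0.1221, 0.0676]
tool_rot: [-0.256, 0.038, 0.966, 0.01]
contact_force: [0.7, 0.2, -0.9]
gripper_width: 0.495
grasp_force: 61.3
```

Request:
jog_arm([
  [[5.3, 0, 0, 0, 0, 0, 0], [5.3, 0, 0, 0, 0, 0, 0], [5.3, 0, 0, 0, 0, 0, 0], [5.3, 0, 0, 0, 0, 0, 0], [5.3, 0, 0, -1.5, 0, 0, 0], [5.3, 0, 0, -3, 0, 0, 0], [8.54, 0, 0, -4, 0, 0, 0], [8.54, 0, 0, -4, 0, 0, 0], [8.54, 0, 0, 0, 0, -0.104, 0], [8.54, 0, 0, 0, 0, -0.104, 0], [8.54, 0, 0, 0, 0, -0.104, 0], [8.54, 0, 0, 0, 0, -0.104, 0], [8.54, 0, 0, 0, 0, -0.104, 0], [8.54, 0, 0, 0, 0, 0, 0.1], [8.54, 0, 0, 0, 0, 0, 0.1], [8.54, 0, 0, 0, 0, 0, 0], [8.54, 0, 0, 0, 0, 0, 0]],
])

```text
time: 36.82
tool_pos: [0.6674, 0.1168, 0.1761]
tool_rot: [0.0, 0.138, 0.99, 0.0]
contact_force: [-0.0, 0.0, -0.0]
gripper_width: 1.0
grasp_force: 0.0
```

```bash
python3 placed.py .4075 -.3055 164.6
```

```text
scene
  placed p 0.93 rect [  61. -109.] [109.  45.] 0.6 ztop 16.1
  placed p 0.71 rect [ 64. -37.] [110.  46.] 0.6 ztop 16.1
scene 0.78 [172. 166.  28.  26.] [ 479.5 -407.1   14. ] (array([ 481.3, -403.4]), array([122.4,  56.4]), 5.9)
scene 0.74 [210. 162.  30.  23.] [ 414.3 -304.8   13.9] (array([ 417.5, -299.6]), array([117.6,  59. ]), -15.1)
top
  placed p 0.78 rect [ 68. -26.] [109.  30.] 5.3 ztop 16.3
top 0.63 [424. 257.  14.  35.] [ 468.1 -409.3   15.4] (array([ 467.9, -409.3]), array([111.3,  50.4]), 1.4)
top 0.56 [394. 278.  23.  33.] [ 406.9 -306.2   15.4] (array([ 407.6, -308.1]), array([109.7,  51.5]), -15.1)
now [0.6671 0.1168 0.1748] phi 164.00 tilt 0.001 grip 1.002
-> y -0.001, z -0.010, y 0.000 shift vertical-frame [ 13.82 -47.61   5.48] | final-frame [ 13.82 -47.61   5.48] | start-frame [ 13.31 -47.75   5.5 ]
```

Request:
jog_arm([
  [[8.54, 1.03, -3.67, 0, 0, 0, 0], [8.54, 1.03, -3.67, 0, 0, 0, 0], [8.54, 1.03, -3.67, 0, 0, 0, 0], [8.54, 1.03, -3.67, 0, 0, 0, 0], [8.54, 1.03, -3.67, 0, 0, 0, 0], [8.54, 1.03, -3.67, 0, 0, 0, 0], [8.54, 1.03, -3.67, 0, 0, 0, 0], [8.54, 1.03, -3.67, 0, 0, 0, 0], [8.54, 1.03, -3.67, 0, 0, 0, 0], [8.54, 1.03, -3.67, 0, 0, 0, 0], [8.54, 1.03, -3.67, 0, 0, 0, 0], [8.54, 1.03, -3.67, 0, 0, 0, 0], [8.54, 1.03, -3.67, 0, 0, 0, 0], [8.54, 0, 0, 2.7, 0, 0, -0.007], [8.54, 0, 0, 2.7, 0, 0, 0], [8.54, 0, 0, 0, 0, 0, 0], [8.54, 0, 0, 0, 0, 0, 0]],
])

```text
time: 38.53
tool_pos: [0.4054, -0.3039, 0.1197]
tool_rot: [-0.002, 0.136, 0.991, 0.001]
contact_force: [0.5, -0.7, -0.1]
gripper_width: 0.998
grasp_force: 0.0
```

```bash
python3 smp.py; python3 -c "
from plan import *
report(([.4075,-.3055,.008],164.6,0))"
```

```text
scene 0.86 [282. 220.  32.  44.] None (array([549.1,  27.7]), array([161.3,  53. ]), 7.3)
scene 0.79 [211. 162.  34.  24.] [ 412.2 -303.7   13.9] (array([ 418.6, -298.7]), array([120.5,  59.9]), -11.9)
scene 0.75 [304. 229.  33.  43.] None (array([555.7, 104.5]), array([159.5,  50.9]), 5.1)
scene 0.67 [172. 164.  29.  22.] [ 480.8 -407.1   14.1] (array([ 482.6, -402.1]), array([122. ,  54.4]), 2.9)
top 0.86 [393. 274.  20.  34.] [ 393.4 -303.5   15.3] (array([ 407.6, -305.4]), array([110.9,  48.6]), -15.9)
top 0.67 [263. 212.  16.  32.] None (array([605.1, 127.5]), array([104.8,  51.5]), -6.1)
top 0.65 [287. 216.  14.  34.] [648.6  60.9  23.7] (array([599.5,  49.8]), array([104.6,  49.9]), -4.8)
top 0.61 [425. 250.   7.  18.] [ 494.  -403.7   15.3] (array([ 490.6, -405.9]), array([60.4, 39.7]), -0.9)
now [ 0.4077 -0.3053  0.1233] phi 164.43 tilt -0.002 grip 0.998
-> y 0.002, z -0.003, y 0.000 shift vertical-frame [ 1.000e-02 -3.000e-02  1.153e+01] | final-frame [ 1.000e-02 -3.000e-02  1.153e+01] | start-frame [ 0.03 -0.03 11.53]
```

Request:
jog_arm([
  [[8.54, 0, 0, 3.8, 0, 0, 0], [8.54, 0, 0, 3.8, 0, 0, 0], [8.54, 0, 0, 2.6, 0, 0, 0], [8.54, 0, 0, 1.1, 0, 0, 0], [8.54, 0, 0, 0, 0, 0, 0], [3, 0, 0, 0, 0, 0, 0], [3, 0, 0, 0, 0, 0, 0], [3, 0, 0, 0, 0, 0, 0], [3, 0, 0, 0, 0, 0, 0], [3, 0, 0, 0, 0, 0, 0], [3, 0, 0, 0, 0, 0, 0], [3, 0, 0, 0, 0, 0, 0], [3, 0, 0, 0, 0, 0, 0], [3, 0, 0, -2, 0, 0, 0], [3, 0, 0, -4, 0, 0, 0], [3, 0, 0, -4, 0, 0, 0], [3, 0, 0, -4, 0, 0, 0], [3, 0, 0, -4, 0, 0, 0], [3, 0, 0, 0, 0, 0, 0]],
])

```text
time: 40.32
tool_pos: [0.4103, -0.3085, 0.1998]
tool_rot: [0.007, 0.136, 0.991, -0.006]
contact_force: [1.0, -1.6, -0.1]
gripper_width: 0.491
grasp_force: 61.4
```

Request:
jog_arm([
  [[3, 0, 0, 0, 0, 0, -0.096], [3, 0, 0, 0, 0, 0, -0.096], [3, 0, 0, 0, 0, 0.104, 0], [3, 0, 0, 0, 0, 0.104, 0], [3, 0, 0, 0, 0, 0.104, 0], [3, 0, 0, 0, 0, 0.104, 0], [3, 0, 0, 0, 0, 0.104, 0], [3, 0, 0, 0, 0, 0, 0], [3, 0, 0, 0, 0, 0, 0]],
])

```text
time: 41.07
tool_pos: [0.407, -0.3045, 0.1872]
tool_rot: [-0.257, 0.038, 0.966, 0.011]
contact_force: [0.2, -0.5, -2.4]
gripper_width: 0.492
grasp_force: 61.4
```

```bash
python3 -c "
from plan import *
report((slot(.062,.036,.09),175.4,TH),(slot(.062,.036,.010),175.4,TH))"
```

```text
now [ 0.407  -0.3045  0.1872] phi 175.43 tilt 0.520 grip 0.492
-> y -0.520, z 0.001, y 0.520 shift vertical-frame [-20.24  29.75   5.07] | final-frame [-20.09  29.75  -5.65] | start-frame [-20.1   29.74  -5.67]
-> y -0.520, z -0.000, y 0.520 shift vertical-frame [3.97 0.   6.94] | final-frame [-0.  0.  8.] | start-frame [-0.  0.  8.]
```

Request:
jog_arm([
  [[3, 0, 0, -2.83, 0, 0, 0], [3, 0, 0, -2.83, 0, 0, 0], [3, -2.01, 2.97, 0, 0, 0, 0], [3, -2.01, 2.97, 0, 0, 0, 0], [3, -2.01, 2.97, 0, 0, 0, 0], [3, -2.01, 2.97, 0, 0, 0, 0], [3, -2.01, 2.97, 0, 0, 0, 0], [3, -2.01, 2.97, 0, 0, 0, 0], [3, -2.01, 2.97, 0, 0, 0, 0], [3, -2.01, 2.97, 0, 0, 0, 0], [3, -2.01, 2.97, 0, 0, 0, 0], [3, -2.01, 2.97, 0, 0, 0, 0], [3, 0, 0, 0, 0, 0, 0], [3, 0, 0, 0, 0, 0, 0], [3, 0, 0, 0, 0, 0, 0]],
])

```text
time: 42.32
tool_pos: [0.6322, -0.0257, 0.1385]
tool_rot: [-0.256, 0.039, 0.966, 0.01]
contact_force: [0.4, -1.0, -1.7]
gripper_width: 0.494
grasp_force: 61.5
```

```bash
python3 hold.py .036 h3
```

```text
now [ 0.6322 -0.0257  0.1385] phi 175.34 tilt 0.518 grip 0.494
-> y -0.518, z -0.001, y 0.520 shift vertical-frame [3.84 0.16 6.97] | final-frame [-0.13  0.16  7.96] | start-frame [-0.12  0.15  7.96]
```

Request:
jog_arm([
  [[3, -0.12, 0.12, 0, 0, 0, 0], [3, 0, 0, 3, 0, 0, 0], [3, 0, 0, 3, 0, 0, 0], [3, 0, 0, 1.2, 0, 0, 0], [3, 0, 0, 0.6, 0, 0, 0], [3, 0, 0, 0.3, 0, 0, 0], [3, 0, 0, 0, 0, 0, 0], [3, 0, 0, 0, 0, 0, 0]],
])

```text
time: 43.08
tool_pos: [0.5942, -0.0212, 0.0678]
tool_rot: [-0.256, 0.039, 0.966, 0.01]
contact_force: [0.2, -0.9, 1.5]
gripper_width: 0.49
grasp_force: 61.8
```

Request:
jog_arm([
  [[5.3, 0, 0, 0, 0, 0, 0], [5.3, 0, 0, 0, 0, 0, 0], [5.3, 0, 0, 0, 0, 0, 0], [5.3, 0, 0, 0, 0, 0, 0], [5.3, 0, 0, -1.5, 0, 0, 0], [5.3, 0, 0, -3, 0, 0, 0], [8.54, 0, 0, -4, 0, 0, 0], [8.54, 0, 0, -4, 0, 0, 0], [8.54, 0, 0, 0, 0, -0.104, 0], [8.54, 0, 0, 0, 0, -0.104, 0], [8.54, 0, 0, 0, 0, -0.104, 0], [8.54, 0, 0, 0, 0, -0.104, 0], [8.54, 0, 0, 0, 0, -0.104, 0], [8.54, 0, 0, 0, 0, 0, -0.09], [8.54, 0, 0, 0, 0, 0, -0.09], [8.54, 0, 0, 0, 0, 0, 0], [8.54, 0, 0, 0, 0, 0, 0]],
])

```text
time: 44.5
tool_pos: [0.6557, -0.0257, 0.1759]
tool_rot: [0.0, -0.048, 0.999, -0.0]
contact_force: [1.3, 0.3, -0.6]
gripper_width: 1.002
grasp_force: 0.0
```

```bash
python3 placed.py .4715 -.4085 185.2
```

```text
scene
  placed p 0.88 rect [ 62. -37.] [ 44. 107.] 89.8 ztop 16.4
  placed p 0.86 rect [  62. -109.] [ 46. 109.] 89.6 ztop 16.4
  placed p 0.79 rect [58. 35.] [109.  46.] 0.1 ztop 16.2
scene 0.95 [171. 164.  30.  24.] [ 477.7 -407.2   14.2] (array([ 480.2, -401.6]), array([124.3,  58.2]), 5.3)
top
  placed p 0.75 rect [ 68. -45.] [ 27. 110.] 89.8 ztop 16.4
  placed p 0.63 rect [26. 35.] [34. 43.] 1.9 ztop 16.9
  placed p 0.61 rect [  69. -109.] [107.  44.] 2.0 ztop 16.5
top 0.82 [427. 258.  16.  35.] [ 469.3 -409.3   15.5] (array([ 469.7, -408.6]), array([110. ,  49.5]), 5.3)
now [ 0.6555 -0.0257  0.1747] phi 185.65 tilt 0.001 grip 1.003
-> y -0.001, z 0.008, y 0.000 shift vertical-frame [ 21.79 -36.45   5.47] | final-frame [ 21.79 -36.45   5.47] | start-frame [ 22.07 -36.28   5.49]
```

Request:
jog_arm([
  [[8.54, 1.84, -3.03, 0, 0, 0, 0], [8.54, 1.84, -3.03, 0, 0, 0, 0], [8.54, 1.84, -3.03, 0, 0, 0, 0], [8.54, 1.84, -3.03, 0, 0, 0, 0], [8.54, 1.84, -3.03, 0, 0, 0, 0], [8.54, 1.84, -3.03, 0, 0, 0, 0], [8.54, 1.84, -3.03, 0, 0, 0, 0], [8.54, 1.84, -3.03, 0, 0, 0, 0], [8.54, 1.84, -3.03, 0, 0, 0, 0], [8.54, 1.84, -3.03, 0, 0, 0, 0], [8.54, 1.84, -3.03, 0, 0, 0, 0], [8.54, 1.84, -3.03, 0, 0, 0, 0], [8.54, 0, 0, 2.7, 0, 0, 0.008], [8.54, 0, 0, 2.7, 0, 0, 0], [8.54, 0, 0, 0, 0, 0, 0], [8.54, 0, 0, 0, 0, 0, 0], [8.54, 0, 0, 0, 0, 0, 0]],
])

```text
time: 46.22
tool_pos: [0.4721, -0.4095, 0.122]
tool_rot: [-0.0, -0.046, 0.999, -0.0]
contact_force: [0.4, -0.4, 0.4]
gripper_width: 0.999
grasp_force: 0.0
```

```bash
python3 smp.py; python3 -c "
from plan import *
report(([.4715,-.4088,.008],185.2,0))"
```

```text
scene 0.73 [173. 165.  32.  28.] [ 479.7 -407.    14.1] (array([ 480.9, -402.8]), array([123.1,  55.5]), 5.6)
scene 0.65 [283. 218.  32.  45.] None (array([549.8,  28.6]), array([162.5,  53.9]), 6.5)
scene 0.59 [303. 232.  34.  44.] None (array([559.8, 104.9]), array([154.1,  50.9]), 5.1)
scene 0.57 [258. 211.  31.  48.] None (array([551.6, -46.9]), array([163.5,  54.6]), 8.2)
top 0.95 [307. 216.  18.  30.] None (array([598. , -24.9]), array([105. ,  50.1]), -3.8)
top 0.89 [286. 217.  12.  28.] None (array([599.2,  51.1]), array([98.4, 46.1]), -5.6)
top 0.86 [428. 257.  15.  34.] [ 486.9 -406.6   15.3] (array([ 470.3, -408.8]), array([109.3,  49. ]), 6.3)
top 0.61 [263. 212.  15.  32.] None (array([604., 129.]), array([98.3, 51.1]), -3.5)
now [ 0.4726 -0.4099  0.123 ] phi 185.27 tilt -0.001 grip 0.998
-> y 0.001, z 0.001, y 0.000 shift vertical-frame [ 0.1   0.11 11.5 ] | final-frame [ 0.1   0.11 11.5 ] | start-frame [ 0.11  0.11 11.5 ]
```

Request:
jog_arm([
  [[8.54, 0.1, 0.1, 3.8, 0, 0, 0], [8.54, 0, 0, 3.8, 0, 0, 0], [8.54, 0, 0, 2.6, 0, 0, 0], [8.54, 0, 0, 1.2, 0, 0, 0], [8.54, 0, 0, 0, 0, 0, 0], [3, 0, 0, 0, 0, 0, 0], [3, 0, 0, 0, 0, 0, 0], [3, 0, 0, 0, 0, 0, 0], [3, 0, 0, 0, 0, 0, 0], [3, 0, 0, 0, 0, 0, 0], [3, 0, 0, 0, 0, 0, 0], [3, 0, 0, 0, 0, 0, 0], [3, 0, 0, 0, 0, 0, 0], [3, 0, 0, -2, 0, 0, 0], [3, 0, 0, -4, 0, 0, 0], [3, 0, 0, -4, 0, 0, 0], [3, 0, 0, -4, 0, 0, 0], [3, 0, 0, -4, 0, 0, 0], [3, 0, 0, 0, 0, 0, 0]],
])

```text
time: 48.0
tool_pos: [0.4742, -0.4124, 0.1995]
tool_rot: [0.006, -0.046, 0.999, -0.007]
contact_force: [0.6, -1.2, 1.6]
gripper_width: 0.495
grasp_force: 61.2
```

Request:
jog_arm([
  [[3, 0, 0, 0, 0, 0, 0.086], [3, 0, 0, 0, 0, 0, 0.086], [3, 0, 0, 0, 0, 0.104, 0], [3, 0, 0, 0, 0, 0.104, 0], [3, 0, 0, 0, 0, 0.104, 0], [3, 0, 0, 0, 0, 0.104, 0], [3, 0, 0, 0, 0, 0.104, 0], [3, 0, 0, 0, 0, 0, 0], [3, 0, 0, 0, 0, 0, 0]],
])

```text
time: 48.75
tool_pos: [0.4711, -0.4081, 0.1855]
tool_rot: [-0.257, 0.038, 0.966, 0.011]
contact_force: [-1.2, -0.2, -0.6]
gripper_width: 0.497
grasp_force: 61.2
```

```bash
python3 -c "
from plan import *
report((slot(.062,.108,.09),175.4,TH),(slot(.062,.108,.010),175.4,TH))"
```

```text
now [ 0.4711 -0.4081  0.1855] phi 175.44 tilt 0.520 grip 0.497
-> y -0.520, z 0.001, y 0.520 shift vertical-frame [-13.03  32.36   4.9 ] | final-frame [-13.74  32.36  -2.22] | start-frame [-13.76  32.35  -2.24]
-> y -0.520, z -0.000, y 0.520 shift vertical-frame [3.97 0.   6.94] | final-frame [-0.  0.  8.] | start-frame [-0.  0.  8.]
```

Request:
jog_arm([
  [[3, 0, 0, -2.23, 0, 0, 0], [3, -1.37, 3.23, 0, 0, 0, 0], [3, -1.37, 3.23, 0, 0, 0, 0], [3, -1.37, 3.23, 0, 0, 0, 0], [3, -1.37, 3.23, 0, 0, 0, 0], [3, -1.37, 3.23, 0, 0, 0, 0], [3, -1.37, 3.23, 0, 0, 0, 0], [3, -1.37, 3.23, 0, 0, 0, 0], [3, -1.37, 3.23, 0, 0, 0, 0], [3, -1.37, 3.23, 0, 0, 0, 0], [3, -1.37, 3.23, 0, 0, 0, 0], [3, 0, 0, 0, 0, 0, 0], [3, 0, 0, 0, 0, 0, 0], [3, 0, 0, 0, 0, 0, 0]],
])

```text
time: 49.92
tool_pos: [0.6259, -0.0978, 0.1393]
tool_rot: [-0.256, 0.039, 0.966, 0.01]
contact_force: [-0.7, 0.3, 0.3]
gripper_width: 0.494
grasp_force: 61.2
```

```bash
python3 hold.py .108 h4
```

```text
now [ 0.6259 -0.0978  0.1393] phi 175.34 tilt 0.518 grip 0.494
-> y -0.518, z -0.001, y 0.520 shift vertical-frame [3.79 0.19 7.05] | final-frame [-0.21  0.19  8.  ] | start-frame [-0.2   0.19  8.  ]
0.87 417 tool-frame median [-23.   5.  -4.] x [-55.  50.] y [-19.  25.] z [-8.  6.]
```

Request:
jog_arm([
  [[3, 0, 0.15, 0, 0, 0, 0], [3, 0, 0, 3, 0, 0, 0], [3, 0, 0, 3, 0, 0, 0], [3, 0, 0, 1.2, 0, 0, 0], [3, 0, 0, 0.6, 0, 0, 0], [3, 0, 0, 0.35, 0, 0, 0], [3, 0, 0, 0, 0, 0, 0], [3, 0, 0, 0, 0, 0, 0]],
])

```text
time: 50.68
tool_pos: [0.587, -0.0927, 0.0685]
tool_rot: [-0.256, 0.039, 0.966, 0.01]
contact_force: [0.8, -0.8, -1.9]
gripper_width: 0.497
grasp_force: 61.3
```

Request:
jog_arm([
  [[5.3, 0, 0, 0, 0, 0, 0], [5.3, 0, 0, 0, 0, 0, 0], [5.3, 0, 0, 0, 0, 0, 0], [5.3, 0, 0, 0, 0, 0, 0], [5.3, 0, 0, -1.5, 0, 0, 0], [5.3, 0, 0, -3, 0, 0, 0], [0, 0, 0, -4, 0, 0, 0], [0, 0, 0, -4, 0, 0, 0], [0, 0, 0, 0, 0, -0.104, 0], [0, 0, 0, 0, 0, -0.104, 0], [0, 0, 0, 0, 0, -0.104, 0], [0, 0, 0, 0, 0, -0.104, 0], [0, 0, 0, 0, 0, -0.104, 0], [0, 0, 0, 0, 0, 0, -0.08], [0, 0, 0, 0, 0, 0, 0], [0, 0, 0, 0, 0, 0, 0]],
])

```text
time: 52.02
tool_pos: [0.6483, -0.0974, 0.1772]
tool_rot: [0.0, 0.001, 1.0, -0.0]
contact_force: [0.8, -0.2, -0.3]
gripper_width: 0.001
grasp_force: 0.0
```

```bash
python3 placed.py .56 -.288 180
```

```text
scene
  placed p 0.89 rect [  61. -108.] [109.  45.] 0.3 ztop 16.1
  placed p 0.81 rect [58. 34.] [ 45. 109.] 89.7 ztop 16.2
  placed p 0.61 rect [ 63. -37.] [109.  46.] 1.3 ztop 16.2
  placed p 0.55 rect [ 59. 106.] [110.  46.] 0.5 ztop 16.1
top
  placed p 0.93 rect [  66. -108.] [ 44. 112.] 89.6 ztop 16.5
  placed p 0.77 rect [63. 35.] [ 43. 110.] 89.7 ztop 16.1
  placed p 0.63 rect [ 23. 110.] [36. 26.] 84.9 ztop 16.4
  placed p 0.58 rect [ 69. -35.] [110.  43.] 0.0 ztop 16.5
top 0.77 [306. 217.  15.  30.] [637.9 -49.5  22.5] (array([598.2, -23.7]), array([102.9,  47.3]), -4.0)
now [ 0.6482 -0.0973  0.1757] phi 179.93 tilt 0.001 grip -0.001
-> y -0.001, z -0.001, y 0.000 shift vertical-frame [  8.82 -19.07   5.57] | final-frame [  8.82 -19.07   5.57] | start-frame [  8.79 -19.08   5.58]
```

Request:
jog_arm([
  [[0, 1.46, -3.18, 0, 0, 0, 0], [0, 1.46, -3.18, 0, 0, 0, 0], [0, 1.46, -3.18, 0, 0, 0, 0], [0, 1.46, -3.18, 0, 0, 0, 0], [0, 1.46, -3.18, 0, 0, 0, 0], [0, 1.46, -3.18, 0, 0, 0, 0], [0, 0, 0, 3.8, 0, 0, 0], [0, 0, 0, 3.8, 0, 0, 0], [0, 0, 0, 3.8, 0, 0, 0], [0, 0, 0, 0, 0, 0, 0], [0, -0.8, 0, 0, 0, 0, 0], [0, -0.8, 0, 0, 0, 0, 0], [0, -0.7, 0, 0, 0, 0, 0], [0, -0.7, 0, 0, 0, 0, 0], [0, -0.6, 0, 0, 0, 0, 0], [0, -0.6, 0, 0, 0, 0, 0], [0, 0, 0, 0, 0, 0, 0]],
])

```text
time: 53.73
tool_pos: [0.6045, -0.2884, 0.0639]
tool_rot: [0.002, -0.0, 1.0, -0.001]
contact_force: [0.3, 0.8, -0.1]
gripper_width: 0.002
grasp_force: 0.0
```

Request:
jog_arm([
  [[0, 2, 0, 0, 0, 0, 0], [0, 2.5, 0, -1, 0, 0, 0], [0, 2.5, 0, -3.5, 0, 0, 0], [0, 0, 0, -4, 0, 0, 0], [0, 3, 0, -4, 0, 0, 0], [0, 4, 0, 0, 0, 0, 0], [0, 4, 0, 0, 0, 0, 0], [0, 0, 0, 0, 0, 0, 0]],
])

```text
time: 54.4
tool_pos: [0.4229, -0.2867, 0.1786]
tool_rot: [-0.002, 0.001, 1.0, 0.0]
contact_force: [0.2, -0.3, -1.3]
gripper_width: -0.003
grasp_force: 0.0
```

```bash
python3 - <<'E'
from plan import *
from placed import placed
f=grab_frame("scene"); placed(f); rolls(f)
M=np.zeros((420,560),bool); M[175:235,150:200]=1
P=world(f,M); H=P[P[:,2]>.05]; print("bat",np.round(H[np.argsort(H[:,2])][::max(1,len(H)//6)]*1000).tolist())
cv2.imwrite("pics/end.png",cv2.resize(f["color"][140:340,130:430],None,fx=2.6,fy=2.6,interpolation=2))
E
```

```text
placed p 0.87 rect [ 63. -37.] [ 46. 108.] 89.5 ztop 16.1
  placed p 0.81 rect [58. 35.] [ 47. 109.] 88.4 ztop 16.0
  placed p 0.61 rect [  61. -109.] [ 45. 109.] 89.9 ztop 16.0
  placed p 0.60 rect [ 59. 106.] [110.  47.] 1.4 ztop 16.0
roll 0.72 [371.9, 272.4] circ (array([630.7, 321.4]), 29.0) sil (array([636.4, 322.8]), 28.6) z [51.4 62.4]
roll 0.67 [374.5, 258.5] circ (array([630.2, 321.2]), 29.0) sil (array([603.7, 317.8]), 35.4) z [86.2 88.7]
roll 0.35 [274.5, 213.7] circ (array([610.3,  10.7]), 168.2) sil (array([537.5,  11.2]), 184.5) z [ 82.3 107.9]
bat [[623.0, -290.0, 50.0], [617.0, -286.0, 54.0], [620.0, -286.0, 61.0], [626.0, -284.0, 66.0], [621.0, -287.0, 68.0], [629.0, -283.0, 73.0], [624.0, -287.0, 75.0]]
```

View pics/end.png

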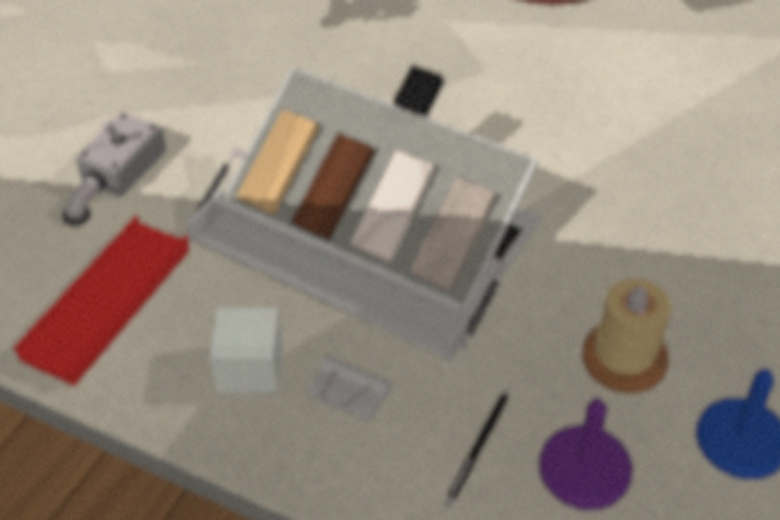

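The end crop shows four samples side by side on the open panel and the roll stack at (632,335). The geometry box, cube, clip and pencil look unmoved, and the bat is at (122,130). I'll check the bat from above before handing in.

```bash
python3 - <<'E'
from vis import *
f=grab_frame("top")
M=np.zeros((420,560),bool); M[165:235,375:410]=1
P=world(f,M); H=P[P[:,2]>.05]; H=H[np.argsort(H[:,2])]; print(np.round(H[::max(1,len(H)//8)]*1000).tolist(), state()["contact_force"])
x=H[H[:,2]>.068]; print("tip mean (was about 600)",x.mean(0)*1000)
if x[:,0].mean()>.615: print(job_done())
E
```

```text
[[613.0, -290.0, 56.0], [619.0, -286.0, 61.0], [619.0, -295.0, 64.0], [621.0, -284.0, 68.0], [618.0, -287.0, 70.0], [620.0, -285.0, 75.0], [627.0, -291.0, 76.0], [623.0, -284.0, 79.0], [623.0, -290.0, 80.0], [620.0, -287.0, 80.0]] [-0.11685783 -0.47401413 -0.28675989]
tip mean (was about 600) [ 622.45247389 -288.48513802   76.09592625]
the job is handed in; nothing more can be done
None
```

The job is handed in: three rolls are down on the spindle, the panel was then snapped open, all four samples lie side by side above the lip, the light switch is flipped to the conduit end, and the geometry box, glass cube, pencil and clip look undisturbed in the final picture.

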